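# Zero the thickness gauge on its master block, then put the photo block in

### The arm

A 6-joint arm with a two-finger parallel gripper is mounted at the origin on the work surface. World frame = base frame: x ahead of the robot, y to its left, z up, the work surface at z = 0. Lengths are in m, angles in rad, forces in N, time in s.
With the tool pointing down it reaches from about 0.35 to 0.85 m from the base axis. Payload 8.1 kg.
Tool frame: the origin (TCP) lies at the very end of the fingers, on their centre line; the grasp point (between the pads) lies 19 mm behind it; z points along the fingers, x is the direction in which the jaws open and shut, and the axes are right-handed (so a half turn about z gives the same grasp; the last joint's range is limited). The gripper opens to 93 mm and grips with 3 to 60 N. Pads are 15 mm wide; open, the fingers measure 128 mm over their backs; the gripper's body (75 mm by 188 mm) begins 65 mm behind the grasp point.
Start: joints at [1.248, 0.13, 1.488, -0, 1.523, -0.085], TCP at [0.141, 0.583, 0.219] pointing down, gripper open.
Joint ranges: [-2.96, 2.96], [-0.89, 2.26], [0.02, 2.5], [-1.34, 4.48], [0, 2.73], [-2.66, 2.66]. Speed limits (rad/s): [2.39, 2.39, 2.79, 3.14, 3.14, 3.14].

### API

Orientations are given as a unit quaternion [x, y, z, w].
In Python, from rig import manip, imaging, sign_off gives the robot as it stands.
- The arm moves only by the tool arm_command, never from a script. Its argument "targets" is a list of rows, each a list of 3 entries, a list of its own where there are three numbers: the turn, a rotation vector about the tool's x, y, z in degrees, then the shift along the tool's x, y, z in mm, then the finger opening in mm, from 0 to 93. A call has 1 to 5 rows; each row is the pose to reach, as a shift and turn from the pose commanded when the call began, along the tool's axes at that moment; what a row does not reach only later rows make up. A row lasts 1/8 s, in which the tool goes at most 62.5 mm and 10.7 degrees, less where a joint would pass 70% of its speed; a pose out of reach is approached as far as the arm can. A call with a gripper value outside its range is refused whole. The fingers move at their own pace and stop on an object; "squeeze" is the grip in N (left out, the last holds). Time passes only in rows, so rows that repeat a pose let the fingers close. It gives the time, the measured TCP pose, the force and the opening at its end, in the units of the state.
- manip.get_obs(): the state, without advancing time (a new reading comes with each control period).
- imaging.camera(name): name is "side" or "top" or "wrist"; returns (picture, depth): 480x640x3 uint8, red, green, blue; 480x640 float32, m along the optical axis (not along the pixel's ray), 0 where there is no reading.
- imaging.camera_params(name): a dict with "K" (3x3 intrinsics, pixels), "view" (4x4, takes a point from world to camera coordinates); the wrist camera has in their place "T_tool_cam" (4x4, takes a point from camera to tool coordinates, whose origin is the TCP and whose axes are the tool frame's). Camera axes: x right, y down, z forward; pixel columns grow to the right and rows downward; lengths in m; the calibration is good to about 2 mm. A picture is of the moment at which its call begins: read the wrist's pose just before it. camera_params takes no time and is no camera call.
- sign_off(): hands the job in, once; it reports no verdict.
The state is a dict: "t": time; "joint_pos": joint angles; "joint_vel": joint speeds; "tau": joint torques, N m; "ee_pos": TCP position; "tcp_rot": TCP orientation; "contact_force": force on the tool from outside, world axes, zero at the start; "wrist_torque": the same for the moment, N m; "opening": opening from 0.0 (shut) to 1.0 (fully open).
Only numpy, scipy, OpenCV 4.12 (cv2) and the standard library are available. Lean on these libraries where they do the work, as an engineer would, in place of code of your own. Each camera call takes 0.05 s, during which the arm holds its last target.

### The job

The blue master block is already under the sprung foot of the thickness gauge: turn the gauge's dial by its black rim until the black zero mark lines up with the red needle, and let go. Then draw the master out and lay it flat in the middle of its sea-green pad, lengthwise along the pad. Finally slide the white-faced photo block in where the master was, lying flat, white face up, lengthwise, squarely centred under the foot, and let go, leaving the dial as you set it and the other things on the table undisturbed.

Things in the scene. Friction and masses are not known exactly. Their poses are not given: they have to be found in the camera images.
- stand: thickness gauge, fixed: steel base plate 190 x 100 x 15 mm, a 32 mm thick column on it at x = +88 mm, and a grey measuring head over the plate. Origin on the table below the foot's axis; x along the plate towards the column (plate x -80 to +110, y -50 to +50), z up. Blocks go in and out, sliding along x, at the open end, which faces -x
- head_front (a point): middle of the lower front edge of the head, a box over x = -40 to +40 mm, y = -30 to +30 of the stand, underside 76 to 79 mm above the table (clamped differently each run), 56 mm high. A hand holding the outer end of a block in the gauge must lean back towards the stand's -x, by about 30 to 45 degrees from vertical, to clear it
- foot (a point): lowest point of the brass saucer foot, on the stand's z axis: 60 mm diameter, conical underside rising 30 degrees from a flat 14 mm across, its rim 13 mm higher. Sprung down with about 3 to 4 N; moves only up and down. With nothing in, it hangs 3.5 to 6.5 mm lower than the master's top; a block slid in level along the plate lifts it by its cone
- anvil (a point): point on top of the base plate, below the foot's axis, 15 mm above the table, at the centre of the dark 122 x 42 mm outline on which a block belongs; axes as the stand
- dial (a point): centre of the top face of the dial; the dial is a black-rimmed round disc on top of the head, 64 mm diameter and 28 mm high, turning about the vertical through this point; 14 mm (or more) of free space beside its rim, and 10 mm of free height below its lower edge
- bezel (a joint): turn of the dial with its marks, rad, growing clockwise seen from above; at 0 the zero mark points to the stand's -x. Range -1.6 to 1.6; light friction (0.06 N m), stays where it is left
- needle (a joint): turn of the red needle, rad, growing clockwise seen from above, 0 pointing to the stand's -x; geared to the foot: 0.12 rad per mm of lift. It lies on top of the dial face and cannot be touched. The dial is zeroed when joint bezel equals joint needle
- needle_tip (a point): tip of the red needle, 25 mm from the dial's axis
- zero_mark (a point): bold black zero mark on the dial's white face, point 25 mm from its axis; turns with the dial
- green_mark (a point): green mark on the dial face, 0.36 rad clockwise of the zero mark, 25 mm from the axis: where the needle stands for a block 3 mm thicker than the master, as the photo block is
- master: blue aluminium master block 120 x 40 x 30 mm (x, y, z) with dark bands on its long sides, about 0.3 kg; origin at the centre of its underside; starts under the foot, lengthwise along the stand's x
- blank: photo block 120 x 40 x 33 mm (x, y, z), wood with a white top face, about 0.12 kg; origin at the centre of its underside; lies flat on the table, white face up
- pad: sea-green flat rubber pad 170 x 100 x 3 mm (x, y, z), fixed to the table; origin at the centre of its underside; the master's resting place
- mug: white mug, 82 mm diameter, 95 mm high, origin under its centre; leave alone
- tape: orange tape roll lying flat, 96 mm diameter, 24 mm high, origin under its centre; leave alone
- spray: amber bottle, 60 mm diameter, 140 mm high, origin under its centre; leave alone
- tiles: stack of white tiles 100 x 100 x 48 mm, origin under its centre; leave alone
- pot: grey open pot, 80 mm diameter, 100 mm high, origin under its centre; leave alone
- scraper: spatula 200 mm long lying on the table, about along its x; leave alone

How it is judged:
By the outcome, as a careful person would: the job done as asked, in the order asked, and still so for the second after the job is handed in, with the robot touching nothing.
It also fails if it takes over 72 s, if anything falls off the work surface, if the arm or the gripper's body presses on something with over 40 N, if the wrist force passes 120 N, or if a joint passes its speed limit or range.

## Working session

There is one attempt and no reset: what is moved stays moved. The work goes in short steps, Python scripts to look and compute and a tool call to move; the robot and the scene stay as the last step left them, time stands still between calls to the robot, and variables do not carry over. Pictures are saved under pics/ and viewed, and the job is handed in when it is done.

Besides the shell and the picture viewer there is one more tool, called after "Call:" as name(argument=value, ...) on one line, values as JSON. arm_command: Moves the arm, as the interface text tells. Its arguments: {"type":"object","properties":{"targets":{"type":"array"},"squeeze":{"type":"number"}},"required":["targets"]}

```bash
ls; mkdir -p pics; python3 - <<'E'
from rig import manip, imaging
import cv2, numpy as np
print(manip.get_obs())
for n in ["side","top","wrist"]:
    p=imaging.camera_params(n); print(n,{k:np.round(v,4).tolist() for k,v in p.items()})
    im,d=imaging.camera(n); cv2.imwrite(f"pics/{n}0.png",im[...,::-1]); np.save(f"pics/{n}0.npy",d)
E
```

```text
pics
{'t': 0.0, 'joint_pos': array([ 1.24759566e+00,  1.31175176e-01,  1.48925280e+00,  3.36420118e-06,
        1.52300899e+00, -8.53964791e-02]), 'joint_vel': array([-0.00124189, -0.00163562, -0.0011718 ,  0.00092012, -0.00107353,
        0.00070636]), 'tau': array([-7.21691904e-04, -5.59828162e+01, -4.91771793e+01,  7.65514397e-02,
        3.46327003e-02, -2.19125718e-04]), 'ee_pos': array([0.14113642, 0.58258297, 0.21759363]), 'tcp_rot': array([ 7.85992457e-01,  6.18235398e-01, -7.71715938e-04,  5.04807594e-04]), 'contact_force': array([ 0.08242236, -0.21223595,  0.17742138]), 'wrist_torque': array([0.01725673, 0.00015394, 0.04252748]), 'opening': 1.0007815763939778}
side {'K': [[546.4625, 0.0, 318.2161], [0.0, 546.4625, 235.0147], [0.0, 0.0, 1.0]], 'view': [[0.7827, -0.6222, 0.0126, -0.4844], [-0.4517, -0.5819, -0.6763, 0.3359], [0.4281, 0.5237, -0.7365, 1.206], [0.0, 0.0, 0.0, 1.0]]}
top {'K': [[522.2099, 0.0, 316.7495], [0.0, 522.2099, 245.8512], [0.0, 0.0, 1.0]], 'view': [[-0.0015, -1.0, 0.0019, -0.0568], [-0.9834, 0.0012, -0.1816, 0.588], [0.1816, -0.0021, -0.9834, 1.407], [0.0, 0.0, 0.0, 1.0]]}
wrist {'K': [[421.0473, 0.0, 319.6428], [0.0, 421.0473, 235.4003], [0.0, 0.0, 1.0]], 'T_tool_cam': [[1.0, 0.0003, 0.0001, -0.0008], [-0.0003, 0.9681, 0.2504, -0.07], [-0.0, -0.2504, 0.9681, -0.166], [0.0, 0.0, 0.0, 1.0]]}
```

View pics/side0.png

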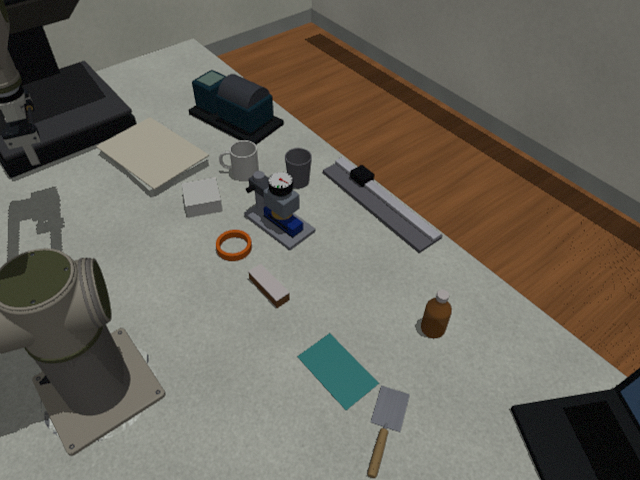

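View pics/top0.png

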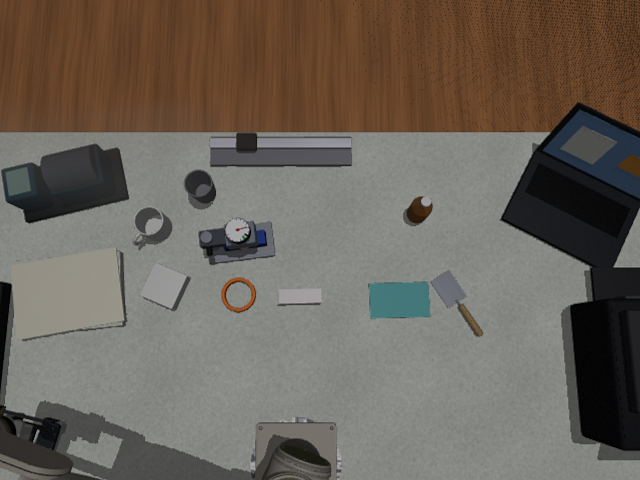

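View pics/wrist0.png

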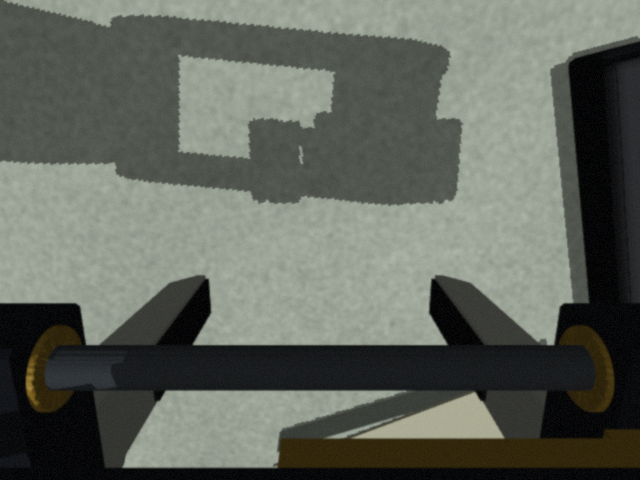

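```bash
cat > h.py <<'E'
import numpy as np, cv2
from scipy.spatial.transform import Rotation as R
from rig import manip, imaging
def T(o):
    M=np.eye(4); M[:3,:3]=R.from_quat(o["tcp_rot"]).as_matrix(); M[:3,3]=o["ee_pos"]; return M
def c2w(name,o=None):
    p=imaging.camera_params(name)
    if name=="wrist": return p["K"], T(o)@p["T_tool_cam"]
    return p["K"], np.linalg.inv(p["view"])
def cloud(d,K,M):
    v,u=np.mgrid[:480,:640]
    P=np.stack([(u-K[0,2])/K[0,0]*d,(v-K[1,2])/K[1,1]*d,d],-1)
    return P@M[:3,:3].T+M[:3,3]
def ray(uv,K,M,z):
    uv=np.atleast_2d(uv); r=np.c_[(uv[:,0]-K[0,2])/K[0,0],(uv[:,1]-K[1,2])/K[1,1],np.ones(len(uv))]@M[:3,:3].T
    o=M[:3,3]; return o+r*((z-o[2])/r[:,2])[:,None]
def proj(P,K,M):
    P=np.atleast_2d(P); c=(P-M[:3,3])@M[:3,:3]; return c[:,:2]/c[:,2:]*K[0,0]+[K[0,2],K[1,2]]
def snap(tag,name="wrist"):
    o=manip.get_obs(); im,d=imaging.camera(name); K,M=c2w(name,o)
    cv2.imwrite(f"pics/{tag}.png",im[...,::-1]); np.savez(f"pics/{tag}.npz",im=im,d=d,K=K,M=M,t=o["t"]); return im,d,K,M,o
def load(tag):
    z=np.load(f"pics/{tag}.npz"); return z["im"],z["d"],z["K"],z["M"]
E
python3 - <<'E'
from h import *
for n in ["top","side"]:
    im=cv2.imread(f"pics/{n}0.png"); d=np.load(f"pics/{n}0.npy"); K,M=c2w(n); C=cloud(d,K,M)
    hsv=cv2.cvtColor(im,cv2.COLOR_BGR2HSV)
    def comp(mask,name):
        k,l,s,c=cv2.connectedComponentsWithStats(mask.astype(np.uint8))
        for i in np.argsort(-s[1:,4])[:2]+1:
            if s[i,4]<25: continue
            m=l==i; P=C[m]; 
            r=cv2.minAreaRect((P[:,:2]*1000).astype(np.float32))
            print(n,name,s[i,4],s[i,:4],"ctr",np.round(P.mean(0),3),"z",np.round(np.percentile(P[:,2],[2,50,98]),4),"rect",np.round(r[0],0),np.round(r[1],0),round(r[2],1))
    hh,ss,vv=hsv[...,0],hsv[...,1],hsv[...,2]
    comp((hh>80)&(hh<95)&(ss>120)&(C[...,2]<.02),"pad")
    comp((hh>105)&(hh<125)&(ss>150)&(vv>60)&(np.abs(C[...,0]-.65)<.15),"master")
    comp((C[...,2]>.025)&(C[...,2]<.045)&(C[...,0]>.2)&(C[...,0]<.75)&(np.abs(C[...,1])<.3)&(vv>100),"blank")
    comp((C[...,2]>.15)&(C[...,0]>.55)&(C[...,0]<.85)&(C[...,1]<.3)&(C[...,1]>.0),"dial")
    comp((C[...,2]>.007)&(C[...,2]<.022)&(C[...,0]>.5)&(C[...,0]<.75)&(C[...,1]<.25)&(C[...,1]>.0),"plate")
E
```

```text
top master 105 [257 230   9  14] ctr [0.615 0.1   0.046] z [0.0388 0.0461 0.0517] rect [616. 101.] [37. 22.] 7.3
top blank 630 [278 288  43  16] ctr [ 0.451 -0.008  0.034] z [0.0282 0.0341 0.0407] rect [451.  -8.] [ 40. 118.] 1.6
top blank 49 [221 291  16  20] ctr [0.434 0.194 0.027] z [0.0251 0.0268 0.031 ] rect [435. 193.] [62. 20.] 36.4
top dial 517 [225 218  26  26] ctr [0.607 0.147 0.175] z [0.1541 0.1763 0.1822] rect [608. 148.] [63. 62.] 2.0
top plate 973 [209 221  66  43] ctr [0.589 0.143 0.016] z [0.0091 0.016  0.0215] rect [606. 162.] [101. 189.] 8.7
side pad 2846 [298 334  80  76] ctr [ 0.44  -0.295  0.002] z [-0.0023  0.0022  0.0067] rect [ 440. -291.] [101. 171.] 2.0
side master 102 [287 218  16  12] ctr [0.615 0.102 0.044] z [0.0393 0.0438 0.0477] rect [614. 103.] [39. 31.] 3.5
side blank 606 [249 264  41  37] ctr [ 0.45  -0.011  0.032] z [0.0278 0.032  0.0367] rect [450. -10.] [ 42. 122.] 0.1
side dial 479 [269 173  24  24] ctr [0.602 0.139 0.17 ] z [0.1513 0.1732 0.1784] rect [606. 145.] [66. 60.] 51.9
side plate 982 [244 207  72  43] ctr [0.589 0.139 0.014] z [0.008  0.0139 0.0203] rect [605. 160.] [104. 192.] 8.7
side plate 28 [296 183   8   5] ctr [0.739 0.243 0.015] z [0.0074 0.0155 0.0207] rect [739. 241.] [13. 20.] 75.3
```

```bash
cat >> h.py <<'E'
A=98.7 # stand x heading deg
S0=np.array([.608,.1465])
def sR(a=None):
    a=np.deg2rad(A if a is None else a); return np.array([[np.cos(a),-np.sin(a)],[np.sin(a),np.cos(a)]])
def s2w(x,y,z): # stand mm -> world m
    p=sR()@[x/1e3,y/1e3]+S0; return np.array([p[0],p[1],z/1e3])
def w2s(P):
    P=np.atleast_2d(P); return np.c_[(P[:,:2]-S0)@sR()*1e3,P[:,2]*1e3]
def rot(xang,lean=0,about=None):
    """tool down, x axis heading xang deg; lean: tilt about tool x, deg, positive: tool z swings towards -y_tool"""
    a=np.deg2rad(xang); x=np.array([np.cos(a),np.sin(a),0]); z=np.array([0,0,-1.]); y=np.cross(z,x)
    return R.from_matrix(np.c_[x,y,z])*R.from_euler('x',lean,degrees=True)
def go(pos,Rg):
    o=manip.get_obs(); R0=R.from_quat(o["tcp_rot"]); 
    rv=np.rad2deg((R0.inv()*Rg).as_rotvec()); sh=R0.inv().apply(np.array(pos)-o["ee_pos"])*1e3
    print("t %.2f"%o["t"],"rot",np.round(rv,1).tolist(),"shift",np.round(sh,1).tolist(),"open %.1f"%(o["opening"]*93),"q",np.round(o["joint_pos"],2).tolist())
E
python3 -c "
from h import *
go(s2w(0,0,300),rot(8.7))"
```

```text
t 0.15 rot [0.0, 0.1, 67.7] shift [-314.1, 556.4, -81.8] open 92.9 q [1.25, 0.13, 1.49, 0.0, 1.52, -0.09]
```

Call:
arm_command(targets=[[[0,0,27],[-125,222,-60],93],[[0,0,27],[-125,222,-60],93],[[0,0,27],[-125,222,-60],93],[[0,0,27],[-125,222,-60],93],[[0,0,33],[-157,278,-82],93]])

```text
t: 0.78
ee_pos: [0.3634, 0.3746, 0.2951]
tcp_rot: [0.93, 0.369, -0.0, 0.0]
contact_force: [0.7, 0.9, 0.4]
opening: 0.999
```

```bash
python3 -c "
from h import *
go(s2w(0,0,300),rot(8.7))"
```

```text
t 0.78 rot [0.0, 0.1, 34.6] shift [21.8, 333.8, -4.9] open 92.9 q [0.7, -0.1, 1.58, -0.0, 1.66, -0.05]
```

Call:
arm_command(targets=[[[0,0,34.6],[22,334,-5],93],[[0,0,34.6],[22,334,-5],93],[[0,0,34.6],[22,334,-5],93],[[0,0,34.6],[22,334,-5],93],[[0,0,34.6],[22,334,-5],93]])

```text
t: 1.4
ee_pos: [0.5927, 0.1622, 0.2997]
tcp_rot: [0.997, 0.076, -0.0, -0.0]
contact_force: [0.5, 0.4, -0.6]
opening: 0.996
```

Call:
arm_command(targets=[[[0,0,0],[0,22,0],93],[[0,0,0],[0,22,0],93]])

```text
t: 1.65
ee_pos: [0.5948, 0.1408, 0.2994]
tcp_rot: [0.997, 0.075, -0.001, 0.0]
contact_force: [-0.4, 0.2, -1.0]
opening: 1.002
```

```bash
python3 -c "
from h import *
snap('w1')
go(s2w(0,0,300),rot(8.7))"
```

```text
t 1.70 rot [-0.0, 0.0, 0.0] shift [14.1, -2.2, -0.2] open 93.2 q [0.15, 0.14, 1.33, 0.0, 1.67, -0.0]
```

View pics/w1.png

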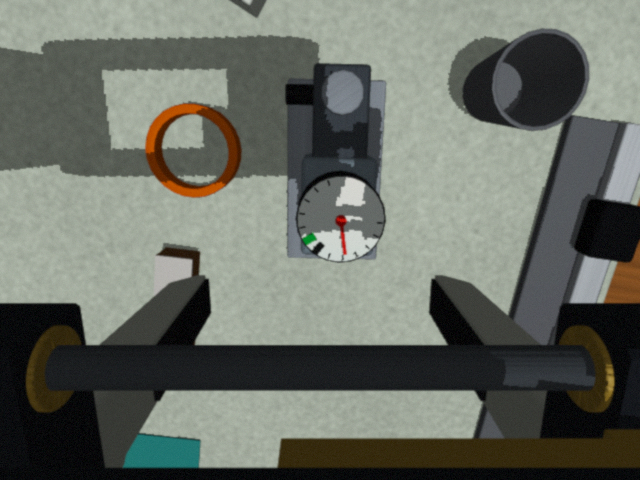

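```bash
python3 - <<'E'
from h import *
im,d,K,M=load('w1')
c=im[160:280,280:400]; cv2.imwrite('pics/w1z.png',cv2.resize(c,None,fx=5,fy=5,interpolation=cv2.INTER_CUBIC)[...,::-1])
C=cloud(d,K,M)
m=(C[...,2]>.165)&(C[...,2]<.19); print(m.sum(),np.percentile(C[m][:,2],[5,50,95]))
P=C[m]; (cx,cy),r=cv2.minEnclosingCircle((P[:,:2]*1e3).astype(np.float32)); print(cx,cy,r)
q=(C[...,2]>.01)&(C[...,2]<.021); k,l,s,cc=cv2.connectedComponentsWithStats(q.astype(np.uint8)); i=1+np.argmax(s[1:,4]); P=C[l==i]
print(cv2.minAreaRect((P[:,:2]*1e3).astype(np.float32)),np.median(P[:,2]))
E
```

```text
6237 [0.17410953 0.17541342 0.17688587]
607.1133422851562 147.85659790039062 32.05269241333008
((864.4252319335938, 130.10623168945312), (53.64519119262695, 258.8212890625), 0.20347075164318085) 0.013755390676957358
```

View pics/w1z.png

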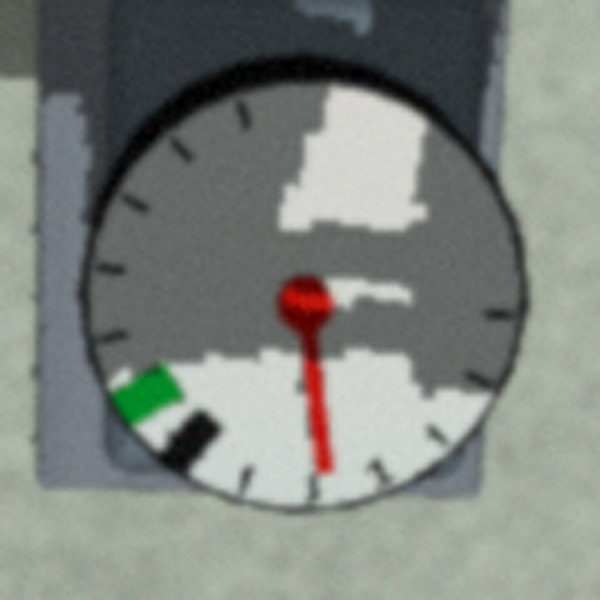

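```bash
cat >> h.py <<'E'
def dial(tag,zc=.1755):
    im,d,K,M=load(tag); hsv=cv2.cvtColor(im,cv2.COLOR_RGB2HSV); h,s,v=[hsv[...,i].astype(int) for i in range(3)]
    C=cloud(d,K,M); vv,uu=np.mgrid[:480,:640]
    G=ray(np.c_[uu.ravel(),vv.ravel()],K,M,zc); 
    m=(np.abs(C[...,2]-zc)<.006); P=C[m]; (cx,cy),r=cv2.minEnclosingCircle((P[:,:2]*1e3).astype(np.float32))
    c=np.array([cx,cy])/1e3
    G=G[:,:2].reshape(480,640,2); q=(G-c)
    rr=np.linalg.norm(q,axis=-1); 
    a=-sR()[:,0]; ang=lambda w: np.rad2deg(np.arctan2(-(a[0]*w[...,1]-a[1]*w[...,0]),w@a)) # clockwise from stand -x
    red=((h<8)|(h>172))&(s>150)&(v>80)&(rr<.03); hub=G[red&(rr<.005)].mean(0)-c
    W=q[red&(rr>.010)&(rr<.027)]; fit=cv2.fitLine((W*1e3).astype(np.float32),cv2.DIST_L2,0,.01,.01).ravel(); f=fit[:2]*np.sign(fit[:2]@W.mean(0))
    gr=(h>40)&(h<80)&(s>120)&(rr<.03)
    bl=(v<75)&(rr>.0195)&(rr<.028)&(s<120)
    k,l,st,_=cv2.connectedComponentsWithStats(bl.astype(np.uint8)); i=1+np.argmax(st[1:,4]); b=l==i
    print("ctr",np.round(c*1e3,1),"r",round(r,1),"hub",np.round(hub*1e3,1),"needle dir",ang(f).round(1),"tip-cen",ang(W.mean(0)).round(1),"vs hub",ang(W.mean(0)-hub).round(1),"zero",ang(q[b].mean(0)).round(1),b.sum(),np.linalg.norm(q[b].mean(0))*1e3,"green",ang(q[gr].mean(0)).round(1))
E
python3 -c "
from h import *
dial('w1')"
```

```text
ctr [607.1 147.9] r 32.0 hub [ 0.4 -0.5] needle dir -8.0 tip-cen -7.5 vs hub -6.7 zero 37.8 48 25.05308471066166 green 58.7
```

```bash
sed -i 's/^S0=.*/S0=np.array([.6073,.1478])/' h.py; python3 - <<'E'
from h import *
im,d,K,M=load('w1'); C=cloud(d,K,M); s=w2s(C.reshape(-1,3))
ok=(np.abs(s[:,1])<75)&(s[:,0]>-60)&(s[:,0]<130)
for x in range(-60,130,10):
    r=[]
    for y in range(-70,71,20):
        m=ok&(np.abs(s[:,0]-x)<5)&(np.abs(s[:,1]-y)<10); r.append(int(np.percentile(s[m,2],97)) if m.sum() else -1)
    print(x,r)
go(s2w(0,0,180),rot(8.7))
E
```

```text
-60 [0, 0, -1, -1, -1, 16, 16, 1]
-50 [1, 1, -1, -1, -1, 16, 16, 1]
-40 [1, 0, 133, -1, -1, 133, 16, 1]
-30 [1, 1, 129, 176, 176, 133, 16, 1]
-20 [1, 1, 362, 178, 177, 176, 16, 380]
-10 [1, 13, 379, 178, 176, 176, 16, 388]
0 [1, 356, 390, 178, 178, 176, 16, 398]
10 [1, 16, 403, 176, 176, 176, 16, 407]
20 [1, 15, 417, 418, 418, 418, 418, 408]
30 [1, 398, 407, 400, 400, 400, 400, 407]
40 [1, 16, 133, 133, 133, 133, 15, 1]
50 [1, 16, 126, 127, 127, 123, 16, 1]
60 [1, 16, 126, 127, 465, 122, 16, 1]
70 [1, 16, 126, 139, 139, 16, 16, 1]
80 [1, 16, 126, 141, 141, 116, 115, 1]
90 [1, 16, 126, 141, 141, 117, 117, 1]
100 [1, 16, 126, 141, 140, 114, 112, 1]
110 [1, 15, 126, 126, 127, 16, 15, 1]
120 [1, 1, 2, -1, -1, 1, 1, 1]
t 1.70 rot [-0.0, 0.0, 0.0] shift [13.7, -3.5, 119.8] open 93.2 q [0.15, 0.14, 1.33, 0.0, 1.67, -0.0]
```

Call:
arm_command(targets=[[[0,0,0],[13.7,-3.5,60],93],[[0,0,0],[13.7,-3.5,105],93],[[0,0,0],[13.7,-3.5,105],93],[[0,0,0],[13.7,-3.5,105],93]])

```text
t: 2.2
ee_pos: [0.6083, 0.149, 0.1976]
tcp_rot: [0.997, 0.077, 0.001, -0.0]
contact_force: [0.1, 0.7, 1.3]
opening: 1.0
```

```bash
python3 -c "
from h import *
snap('w2');go(s2w(0,0,152),rot(8.7))"
```

```text
t 2.25 rot [-0.0, -0.3, 0.1] shift [-2.1, 0.7, 46.5] open 92.9 q [0.16, 0.21, 1.44, 0.0, 1.49, 0.0]
```

View pics/w2.png

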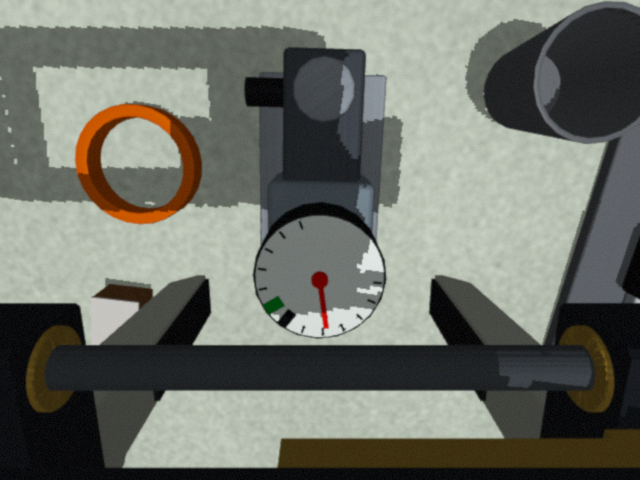

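```bash
python3 -c "
from h import *
dial('w2')
im,d,K,M=load('w2')
cv2.imwrite('pics/w2z.png',cv2.resize(im[195:345,245:395],None,fx=4,fy=4,interpolation=cv2.INTER_CUBIC)[...,::-1])"
```

```text
ctr [607.1 148.1] r 32.1 hub [ 0.4 -0.8] needle dir -7.4 tip-cen -7.8 vs hub -7.3 zero 37.8 102 24.895793334666735 green 57.8
```

Call:
arm_command(targets=[[[0,0,0],[-0.5,0,30],93],[[0,0,0],[-0.5,0,46],93],[[0,0,0],[-0.5,0,46],93]])

```text
t: 2.62
ee_pos: [0.607, 0.1476, 0.1487]
tcp_rot: [0.997, 0.077, -0.001, 0.0]
contact_force: [-0.2, -0.3, 0.4]
opening: 1.0
```

```bash
python3 -c "
from h import *
go(s2w(0,0,152),rot(8.7)); print(manip.get_obs()['contact_force'])"
```

```text
t 2.62 rot [-0.0, 0.1, 0.1] shift [0.3, -0.2, -3.3] open 93.0 q [0.16, 0.24, 1.5, 0.0, 1.41, 0.0]
[-0.23602049 -0.31883543  0.41887942]
```

Call:
arm_command(targets=[[[0,0,0],[0,0,0],55],[[0,0,0],[0,0,0],55],[[0,0,0],[0,0,0],55],[[0,0,0],[0,0,0],55]], squeeze=12)

```text
t: 3.12
ee_pos: [0.6083, 0.1477, 0.1497]
tcp_rot: [0.997, 0.076, 0.001, -0.0]
contact_force: [3.1, 0.6, 0.0]
opening: 0.688
```

```bash
python3 -c "
from h import *
go(s2w(0,0,149),rot(8.7)); print(manip.get_obs()['contact_force'])"
```

```text
t 3.12 rot [-0.0, -0.1, 0.1] shift [-1.0, -0.2, 0.7] open 64.0 q [0.16, 0.24, 1.49, 0.0, 1.41, 0.0]
[3.12062763 0.55205483 0.03558809]
```

Call:
arm_command(targets=[[[0,0,-9],[0,0,0],55],[[0,0,-18],[0,0,0],55],[[0,0,-27],[0,0,0],55],[[0,0,-36],[0,0,0],55],[[0,0,-45],[0,0,0],55]])

```text
t: 3.75
ee_pos: [0.6089, 0.148, 0.1497]
tcp_rot: [0.891, 0.455, 0.002, 0.0]
contact_force: [7.1, 2.4, -2.4]
opening: 0.688
```

Call:
arm_command(targets=[[[0,0,0],[0,0,0],55],[[0,0,0],[0,0,0],55]])

```text
t: 4.0
ee_pos: [0.6089, 0.148, 0.1497]
tcp_rot: [0.892, 0.452, 0.002, 0.0]
contact_force: [7.1, 2.4, -0.8]
opening: 0.687
```

```bash
python3 -c "
from h import *
snap('w3')
im,d,K,M=load('w3')
go(s2w(0,0,149),rot(8.7)); print(manip.get_obs()['contact_force'])"
```

```text
t 4.05 rot [0.1, -0.2, 45.1] shift [-1.1, -1.2, 0.7] open 63.7 q [0.16, 0.24, 1.49, 0.0, 1.41, -0.78]
[ 5.5831028   1.69024053 -1.14029969]
```

View pics/w3.png

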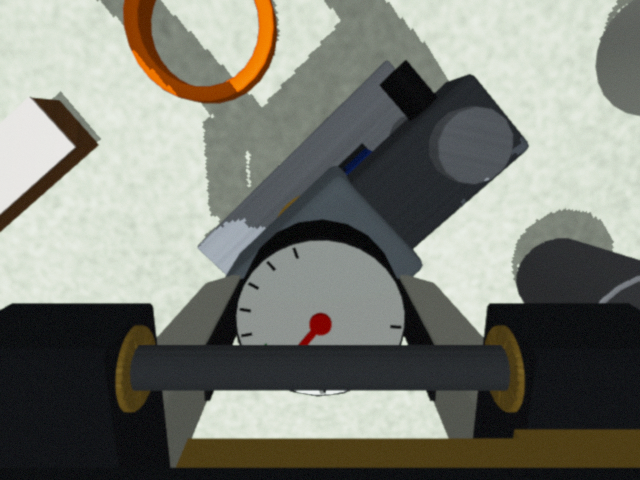

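Marks are hidden by the hand; release, rise and check.

Call:
arm_command(targets=[[[0,0,0],[0,0,0],93],[[0,0,0],[0,0,0],93],[[0,0,0],[0,0,0],93],[[0,0,0],[0,0,-50],93],[[0,0,0],[0,0,-60],93]])

```text
t: 4.68
ee_pos: [0.6093, 0.1479, 0.2132]
tcp_rot: [0.892, 0.452, 0.003, 0.001]
contact_force: [-0.3, -0.1, -0.5]
opening: 1.0
```

Call:
arm_command(targets=[[[0,0,0],[0,0,-20],93],[[0,0,0],[0,0,-20],93]])

```text
t: 4.92
ee_pos: [0.6082, 0.1477, 0.2305]
tcp_rot: [0.892, 0.452, 0.001, 0.0]
contact_force: [0.1, 0.1, -0.4]
opening: 0.997
```

```bash
python3 -c "
from h import *
snap('w4')
im,d,K,M=load('w4')
dial('w4')
go(s2w(0,0,149),rot(8.7)); print(manip.get_obs()['contact_force'])"
```

```text
ctr [607.4 148. ] r 32.1 hub [ 0.4 -0.5] needle dir -7.8 tip-cen -8.0 vs hub -7.1 zero -5.7 29 26.271532300805802 green 13.6
t 4.97 rot [0.0, -0.0, 45.1] shift [-0.1, -0.4, 80.1] open 92.9 q [0.16, 0.19, 1.4, 0.0, 1.55, -0.78]
[-0.41806567 -0.10263417  0.12159609]
```

View pics/w4.png

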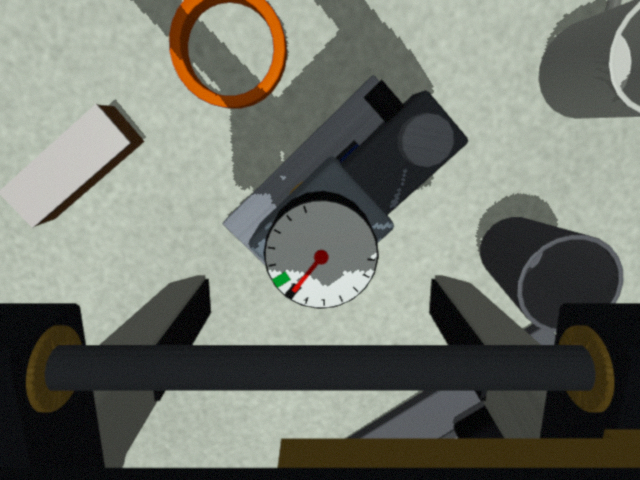

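```bash
python3 -c "
from h import *
im,d,K,M=load('w4')
cv2.imwrite('pics/w4z.png',cv2.resize(im[230:310,265:345],None,fx=8,fy=8,interpolation=cv2.INTER_CUBIC)[...,::-1])"
```

```text
(no output)
```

View pics/w4z.png

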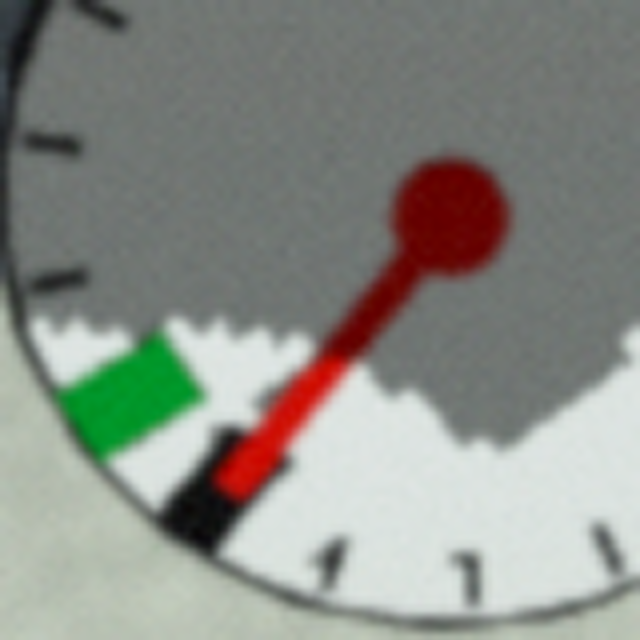

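```bash
cat >> h.py <<'E'
def gp(x,y,z,lean=40,xang=None):
    """grip point stand mm -> TCP pos, rot"""
    l=np.deg2rad(lean); return s2w(x+19*np.sin(l),y,z-19*np.cos(l)), rot(A-90 if xang is None else xang,lean)
E
python3 -c "
from h import *
go(s2w(-60,0,260),rot(8.7))
go(*gp(-150,0,150))"
```

```text
t 4.97 rot [0.0, -0.0, 45.1] shift [-42.5, 42.0, -30.9] open 92.9 q [0.16, 0.19, 1.4, 0.0, 1.55, -0.78]
t 4.97 rot [37.9, 15.7, 43.2] shift [-97.6, 96.9, 93.6] open 92.9 q [0.16, 0.19, 1.4, 0.0, 1.55, -0.78]
```

Call:
arm_command(targets=[[[0,0,10],[-42,42,-31],93],[[9,4,20],[-80,80,-20],93],[[18,8,25],[-97,97,10],93],[[28,12,33],[-97,97,60],93],[[38,15.7,43],[-97,97,94],93]])

```text
t: 5.6
ee_pos: [0.6273, 0.0114, 0.1315]
tcp_rot: [0.949, 0.131, -0.022, -0.286]
contact_force: [-0.5, 1.1, -0.1]
opening: 0.999
```

```bash
python3 -c "
from h import *
go(*gp(-150,0,150))"
```

```text
t 5.60 rot [6.6, 2.3, 6.4] shift [1.0, -2.1, -3.3] open 92.9 q [-0.35, 0.49, 1.33, 0.48, 1.65, -0.67]
```

Call:
arm_command(targets=[[[6.6,2.3,6.4],[1,-2,-3],93],[[6.6,2.3,6.4],[1,-2,-3],93],[[6.6,2.3,6.4],[1,-2,-3],93]])

```text
t: 5.98
ee_pos: [0.6294, 0.0124, 0.1387]
tcp_rot: [0.938, 0.076, -0.024, -0.338]
contact_force: [-0.2, 0.5, -0.2]
opening: 1.0
```

```bash
python3 -c "
from h import *
snap('w5')
go(*gp(-150,0,150))"
```

```text
t 6.03 rot [0.5, 0.0, 0.6] shift [-1.8, 3.3, 2.5] open 93.3 q [-0.4, 0.52, 1.32, 0.58, 1.69, -0.61]
```

View pics/w5.png

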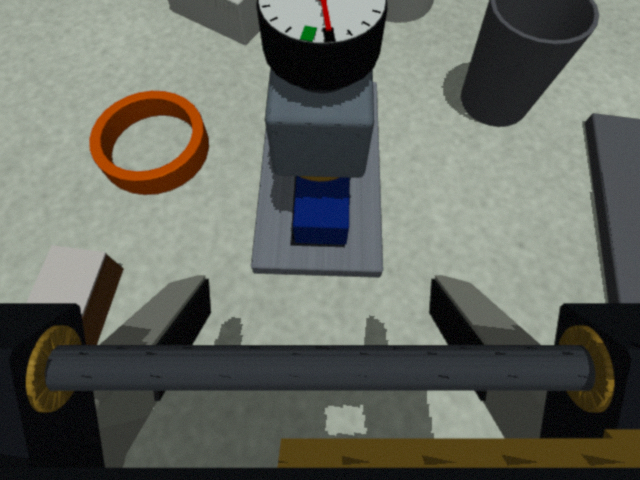

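```bash
python3 - <<'E'
from h import *
im,d,K,M=load('w5'); C=cloud(d,K,M); s=w2s(C.reshape(-1,3)).reshape(480,640,3)
hsv=cv2.cvtColor(im,cv2.COLOR_RGB2HSV); h,S,v=[hsv[...,i].astype(int) for i in range(3)]
b=(h>105)&(h<128)&(S>140)&(np.abs(s[...,1])<40)&(s[...,0]<0)
P=s[b]; print(b.sum(),np.percentile(P,[1,50,99],axis=0).round(1))
t=b&(s[...,2]>42); P=s[t]; print(t.sum(),np.percentile(P,[1,50,99],axis=0).round(1))
p=(s[...,2]>12)&(s[...,2]<18)&(s[...,0]<115)&(s[...,0]>-90)&(np.abs(s[...,1])<70)&~b
Q=C[p]; print(p.sum(),cv2.minAreaRect((Q[:,:2]*1e3).astype(np.float32)), np.percentile(s[p],[1,50,99],axis=0).round(1))
hd=(s[...,2]>70)&(s[...,2]<130)&(s[...,0]<-30)&(s[...,0]>-60)&(np.abs(s[...,1])<40); print('head',np.percentile(s[hd],[1,50,99],axis=0).round(1))
# edge corners
cv2.imwrite('pics/w5z.png',cv2.resize(im[160:290,230:400],None,fx=4,fy=4,interpolation=cv2.INTER_CUBIC)[...,::-1])
E
```

```text
3994 [[-195.3  -23.9   16.8]
 [ -45.    -1.    44.7]
 [ -18.4   24.8  245. ]]
3192 [[-195.4  -24.9   42.8]
 [ -39.1   -1.3   45. ]
 [ -17.9   26.4  245.1]]
9267 ((605.2584228515625, 161.80569458007812), (100.09073638916016, 189.48558044433594), 7.3805742263793945) [[-80.  -49.9  12.9]
 [-45.9   0.9  14.9]
 [ 77.9  50.1  16.4]]
head [[-41.1 -28.2  80. ]
 [-39.8   0.8 108.7]
 [-36.9  29.9 129.7]]
```

View pics/w5z.png

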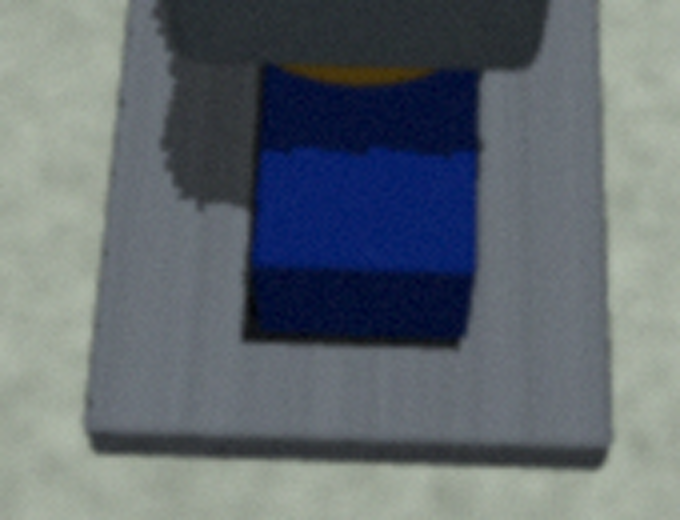

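```bash
cat >> h.py <<'E'
def plate(tag):
    im,d,K,M=load(tag); C=cloud(d,K,M); s=w2s(C.reshape(-1,3)).reshape(480,640,3)
    m=((np.abs(s[...,2]-15)<6)&(s[...,0]<115)&(s[...,0]>-90)&(np.abs(s[...,1])<65))
    L=[];Rr=[]
    v,u=np.mgrid[:480,:640]
    G=w2s(ray(np.c_[u.ravel(),v.ravel()],K,M,.015)).reshape(480,640,3)
    for x in range(-75,60,3):
        k=m&(np.abs(G[...,0]-x)<1.5)
        if k.sum()<10: continue
        y=G[k][:,1]; L.append((x,y.min()));Rr.append((x,y.max()))
    for n,E in(("lo",L),("hi",Rr)):
        E=np.array(E); e=E[np.abs(np.abs(E[:,1])-50)<5]
        if len(e)>5:
            p=np.polyfit(e[:,0],e[:,1],1); print(tag,n,len(e),"slope deg",np.rad2deg(np.arctan(p[0])).round(2),"y0",p[1].round(1))
    f=[]
    for y in range(-45,46,3):
        k=m&(np.abs(G[...,1]-y)<1.5)
        if k.sum()>5: f.append((y,G[k][:,0].min()))
    f=np.array(f); f=f[np.abs(f[:,1]+80)<6]
    if len(f)>5: p=np.polyfit(f[:,0],f[:,1],1); print("front slope",np.rad2deg(np.arctan(p[0])).round(2),"x0",p[1].round(1))
E
python3 -c "
from h import *
for t in ['w1','w2','w4','w5']: plate(t)"
```

```text
w1 lo 28 slope deg -1.34 y0 -49.0
w1 hi 45 slope deg -1.32 y0 49.9
front slope 1.36 x0 -78.6
w2 lo 28 slope deg -1.28 y0 -49.3
w2 hi 28 slope deg -1.73 y0 49.6
w4 hi 45 slope deg -1.28 y0 49.8
front slope 1.46 x0 -78.9
w5 lo 44 slope deg -1.29 y0 -49.2
w5 hi 44 slope deg -6.79 y0 46.4
front slope 1.36 x0 -82.0
```

```bash
sed -i 's/^A=.*/A=97.37/' h.py; python3 - <<'E'
from h import *
plate('w5')
im,d,K,M=load('w5')
f=lambda x,y:[230+x/4,160+y/4]
print(w2s(ray([f(252,269),f(475,271)],K,M,.045)).round(1), w2s(ray([f(245,340),f(460,347)],K,M,.015)).round(1))
go(*gp(-110,0,75)); go(*gp(-50,0,38.5))
E
```

```text
w5 lo 44 slope deg 0.04 y0 -49.1
w5 hi 44 slope deg -5.46 y0 46.4
front slope 0.09 x0 -82.0
[[-60.1  17.2  45. ]
 [-59.2 -22.   45. ]] [[-60.7  20.1  15. ]
 [-60.7 -21.2  15. ]]
t 6.03 rot [0.5, 0.9, 1.7] shift [-4.3, 20.1, 85.8] open 93.3 q [-0.4, 0.52, 1.32, 0.58, 1.69, -0.61]
t 6.03 rot [0.5, 0.9, 1.7] shift [-2.6, -2.9, 152.2] open 93.3 q [-0.4, 0.52, 1.32, 0.58, 1.69, -0.61]
```

Call:
arm_command(targets=[[[0.5,0.9,1.7],[-4,15,55],93],[[0.5,0.9,1.7],[-4,8,100],93],[[0.5,0.9,1.7],[-3.5,0,135],93],[[0.5,0.9,1.7],[-3.5,-2.5,140],93],[[0.5,0.9,1.7],[-3.5,-2.5,140],93]])

```text
t: 6.65
ee_pos: [0.6128, 0.1024, 0.034]
tcp_rot: [0.937, 0.06, -0.022, -0.342]
contact_force: [0.5, -1.2, -0.2]
opening: 1.0
```

```bash
python3 -c "
from h import *
snap('w6')
go(*gp(-50,-1,38.5))"
```

```text
t 6.70 rot [-0.1, -0.1, -0.1] shift [0.9, -0.0, 13.7] open 92.5 q [-0.29, 0.55, 1.5, 0.64, 1.45, -0.61]
```

View pics/w6.png

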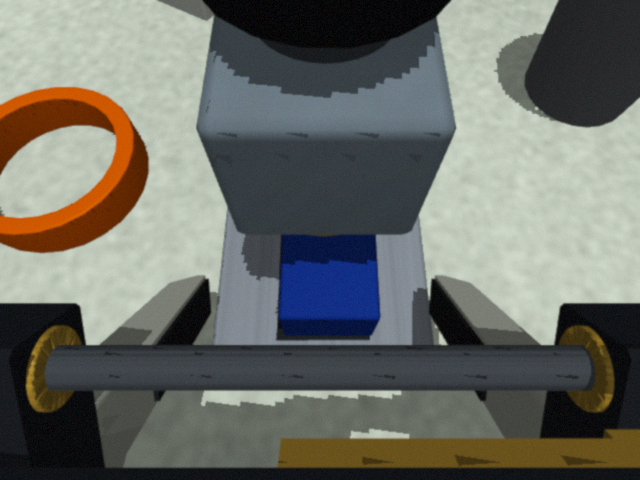

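Call:
arm_command(targets=[[[0,0,0],[2.4,0,13],93],[[0,0,0],[2.4,0,13],93],[[0,0,0],[2.4,0,13],30],[[0,0,0],[2.4,0,13],30]], squeeze=25)

```text
t: 7.2
ee_pos: [0.6133, 0.1103, 0.0227]
tcp_rot: [0.937, 0.058, -0.023, -0.343]
contact_force: [0.1, 0.8, 0.6]
opening: 0.834
```

Call:
arm_command(targets=[[[0,0,0],[0,0,0],30],[[0,0,0],[0,0,0],30],[[0,0,0],[0,0,0],30]])

```text
t: 7.58
ee_pos: [0.6132, 0.1106, 0.0225]
tcp_rot: [0.937, 0.058, -0.023, -0.343]
contact_force: [1.1, 0.6, 0.5]
opening: 0.512
```

```bash
python3 -c "
from h import *
go(*gp(-50,-2,38.5)); go(*gp(-150,-2,39))"
```

```text
t 7.58 rot [-0.2, -0.0, -0.3] shift [1.0, -0.8, -1.2] open 47.6 q [-0.28, 0.57, 1.5, 0.64, 1.43, -0.61]
t 7.58 rot [-0.2, -0.0, -0.3] shift [1.4, 75.3, -66.1] open 47.6 q [-0.28, 0.57, 1.5, 0.64, 1.43, -0.61]
```

Call:
arm_command(targets=[[[0,0,0],[0,0,0],30],[[0,0,0],[0,0,0],30],[[0,0,0],[0,0,0],30]])

```text
t: 7.95
ee_pos: [0.6136, 0.1105, 0.0225]
tcp_rot: [0.937, 0.058, -0.022, -0.343]
contact_force: [3.7, -0.4, -1.2]
opening: 0.433
```

```bash
python3 -c "
from h import *
go(*gp(-50,-2,38.5)); go(*gp(-150,-2,39)); print(manip.get_obs()['contact_force'])"
```

```text
t 7.95 rot [-0.2, -0.1, -0.3] shift [0.5, -1.0, -1.0] open 40.3 q [-0.28, 0.57, 1.5, 0.64, 1.43, -0.61]
t 7.95 rot [-0.2, -0.1, -0.3] shift [1.0, 75.1, -65.9] open 40.3 q [-0.28, 0.57, 1.5, 0.64, 1.43, -0.61]
[ 3.74847851 -0.35736352 -1.18113245]
```

Call:
arm_command(targets=[[[0,0,0],[0,7.7,-6.4],30],[[0,0,0],[0,19.2,-16.1],30],[[0,0,0],[0,30.6,-25.7],30],[[0,0,0],[0,42.1,-35.4],30],[[0,0,0],[0,42.1,-35.4],30]], squeeze=40)

```text
t: 8.57
ee_pos: [0.6193, 0.0551, 0.0226]
tcp_rot: [0.937, 0.058, -0.023, -0.343]
contact_force: [-3.9, -5.7, 5.2]
opening: 0.428
```

```bash
python3 -c "
from h import *
snap('w7')
print(manip.get_obs()['contact_force'],w2s(manip.get_obs()['ee_pos']))
go(*gp(-105,-2,38)); go(*gp(-55,-2,38))"
```

```text
[-4.76233165 -6.8075263   4.85938334] [[-9.34556875e+01 -1.97237970e-02  2.25608334e+01]]
t 8.62 rot [-0.2, 0.1, -0.3] shift [2.0, -1.1, -0.2] open 39.9 q [-0.35, 0.61, 1.44, 0.61, 1.49, -0.66]
t 8.62 rot [-0.2, 0.1, -0.3] shift [1.8, -39.3, 32.0] open 39.9 q [-0.35, 0.61, 1.44, 0.61, 1.49, -0.66]
```

View pics/w7.png

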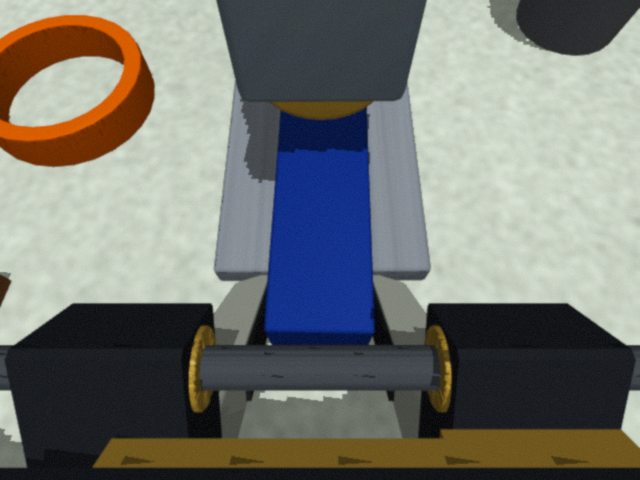

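Call:
arm_command(targets=[[[0,0,0],[0,0,0],62],[[0,0,0],[0,0,0],62],[[0,0,0],[0,0,0],62]])

```text
t: 9.0
ee_pos: [0.6199, 0.0563, 0.0223]
tcp_rot: [0.937, 0.058, -0.023, -0.343]
contact_force: [0.6, 0.6, -0.1]
opening: 0.657
```

Call:
arm_command(targets=[[[0,0,0],[0,-12,10],62],[[0,0,0],[0,-38.3,32.1],62],[[0,0,0],[0,-38.3,32.1],62],[[0,0,0],[0,-38.3,32.1],30],[[0,0,0],[0,-38.3,32.1],30]])

```text
t: 9.62
ee_pos: [0.614, 0.1051, 0.0227]
tcp_rot: [0.937, 0.058, -0.023, -0.343]
contact_force: [-0.6, 0.1, -0.0]
opening: 0.502
```

Call:
arm_command(targets=[[[0,0,0],[0,0,0],30],[[0,0,0],[0,0,0],30],[[0,0,0],[0,0,0],30]])

```text
t: 10.0
ee_pos: [0.6141, 0.105, 0.0226]
tcp_rot: [0.937, 0.058, -0.022, -0.343]
contact_force: [1.3, -2.8, 1.7]
opening: 0.426
```

```bash
python3 -c "
from h import *
snap('w8')
print(manip.get_obs()['contact_force'],w2s(manip.get_obs()['ee_pos']))
go(*gp(-105,-2,38)); go(*gp(-55,-2,38))"
```

```text
[-0.2076528  -3.7838941   0.17015238] [[-43.28140329  -1.26315978  22.63933097]]
t 10.05 rot [-0.2, -0.1, -0.3] shift [1.0, 37.3, -32.5] open 40.1 q [-0.29, 0.57, 1.49, 0.64, 1.43, -0.62]
t 10.05 rot [-0.2, -0.1, -0.3] shift [0.7, -0.9, -0.3] open 40.1 q [-0.29, 0.57, 1.49, 0.64, 1.43, -0.62]
```

View pics/w8.png

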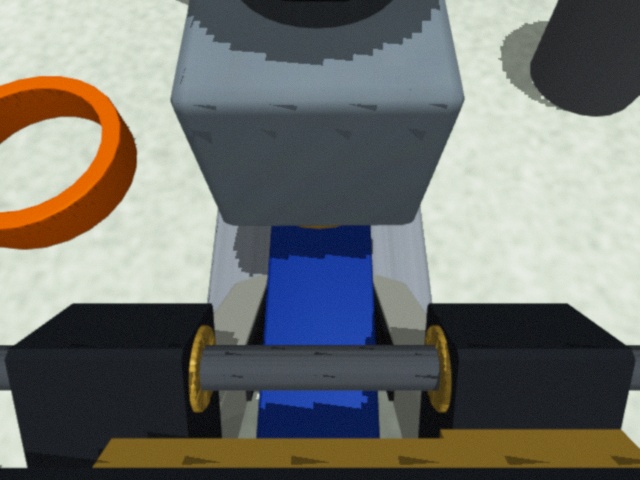

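Call:
arm_command(targets=[[[0,0,0],[0,11.5,-9.6],30],[[0,0,0],[0,27,-22.7],30],[[0,0,0],[0,46,-38.6],30],[[0,0,0],[0,65,-54.5],30],[[0,0,0],[0,80,-67.1],30]])

```text
t: 10.68
ee_pos: [0.6269, -0.0006, 0.0216]
tcp_rot: [0.937, 0.057, -0.023, -0.342]
contact_force: [-0.1, -0.3, -3.0]
opening: 0.427
```

```bash
python3 -c "
from h import *
snap('w9')
print(manip.get_obs()['contact_force'],w2s(manip.get_obs()['ee_pos']))
p,r=gp(-170,0,85); go(p,r)
"
```

```text
[-2.45231537 -1.49406584 -2.29586634] [[-151.9389191    -0.47693476   21.53064282]]
t 10.72 rot [-0.1, -0.1, -0.4] shift [-0.6, -27.0, -41.2] open 40.1 q [-0.43, 0.67, 1.35, 0.58, 1.54, -0.69]
```

View pics/w9.png

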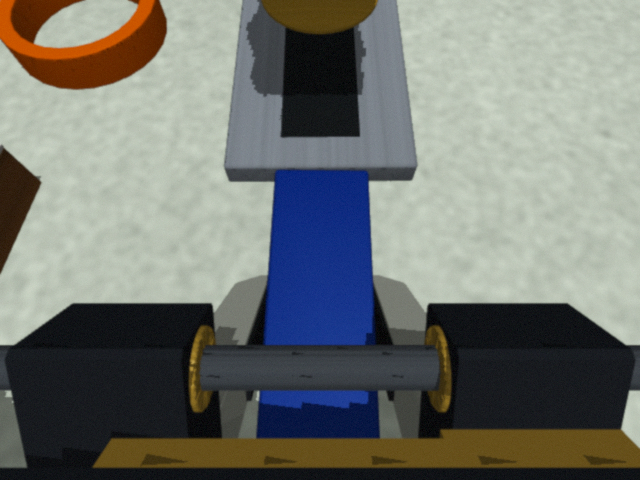

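```bash
python3 - <<'E'
from h import *
im,d,K,M=load('w9')
print('outline',w2s(ray([[281,136],[359,136]],K,M,.015)).round(1))
e=w2s(ray([[276,170],[368,170]],K,M,.0445)).round(1); print('block end',e)
im=cv2.imread("pics/top0.png"); K,M=c2w("top"); hsv=cv2.cvtColor(im,cv2.COLOR_BGR2HSV)
print(hsv[300,400])
m=((hsv[...,0]>75)&(hsv[...,0]<100)&(hsv[...,1]>80)).astype(np.uint8); m[:,:350]=0;m[:,440:]=0;m[:250]=0
c,_=cv2.findContours(m,0,2); c=max(c,key=cv2.contourArea); 
P=ray(c[:,0].astype(float),K,M,.003)[:,:2]*1e3; print(cv2.minAreaRect(P.astype(np.float32)))
im=cv2.imread("pics/side0.png"); K,M=c2w("side"); hsv=cv2.cvtColor(im,cv2.COLOR_BGR2HSV)
m=((hsv[...,0]>75)&(hsv[...,0]<100)&(hsv[...,1]>80)).astype(np.uint8); m[:,:290]=0;m[:,400:]=0;m[:320]=0
c,_=cv2.findContours(m,0,2); c=max(c,key=cv2.contourArea)
P=ray(c[:,0].astype(float),K,M,.003)[:,:2]*1e3; print(cv2.minAreaRect(P.astype(np.float32)))
E
```

```text
outline [[-60.3  20.7  15. ]
 [-60.6 -20.6  15. ]]
block end [[-102.1   18.8   44.5]
 [-102.4  -20.1   44.5]]
[ 91 115 120]
((441.0721740722656, -291.0880126953125), (97.92990112304688, 168.38487243652344), 1.4360302686691284)
((440.9324645996094, -291.93878173828125), (98.73300170898438, 168.11448669433594), 1.266446828842163)
```

```bash
python3 -c "
from h import *
go([.627,-.02,.09],rot(7.37,40))
go([.4407,-.2811,.075],rot(1.35,40))
"
```

```text
t 10.72 rot [-0.1, -0.1, -0.4] shift [-2.5, -31.1, -63.3] open 40.1 q [-0.43, 0.67, 1.35, 0.58, 1.54, -0.69]
t 10.72 rot [-0.1, 3.7, 4.2] shift [-219.1, 160.0, -203.7] open 40.1 q [-0.43, 0.67, 1.35, 0.58, 1.54, -0.69]
```

Call:
arm_command(targets=[[[0,0,0],[0,-12,-32],30],[[0,0,0],[-2,-31,-63],30],[[0,1,1],[-50,15,-95],30],[[0,2,2],[-95,55,-125],30],[[0,3,3],[-130,85,-150],30]])

```text
t: 11.35
ee_pos: [0.52, -0.1714, 0.0819]
tcp_rot: [0.939, 0.024, -0.007, -0.343]
contact_force: [0.5, -0.7, -3.5]
opening: 0.43
```

```bash
python3 -c "
from h import *
snap('w10')
go([.4407,-.2811,.05],rot(1.35,40))
"
```

```text
t 11.40 rot [-0.0, 0.8, 0.9] shift [-79.8, 96.3, -40.1] open 39.6 q [-0.75, 0.52, 1.44, 0.47, 1.7, -0.86]
```

View pics/w10.png

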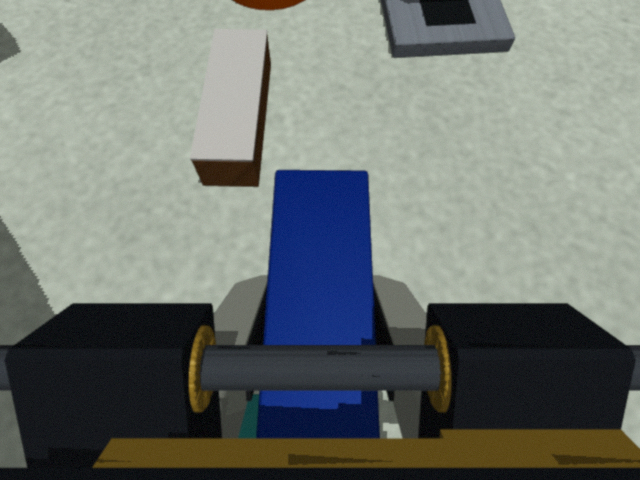

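Call:
arm_command(targets=[[[0,0.8,0.9],[-40,48,-20],30],[[0,0.8,0.9],[-80,96,-40],30],[[0,0.8,0.9],[-80,96,-40],30],[[0,0.8,0.9],[-80,96,-40],30]])

```text
t: 11.9
ee_pos: [0.4467, -0.2731, 0.0503]
tcp_rot: [0.939, 0.014, -0.003, -0.344]
contact_force: [0.1, 0.8, -2.8]
opening: 0.427
```

```bash
python3 - <<'E'
from h import *
go([.4407,-.2811,.0115],rot(1.35,40))
for n in ['top','side']:
    im,d,K,M,o=snap('p1'+n,n)
    u=proj([.441,-.2915,.04],K,M)[0].astype(int); c=im[u[1]-60:u[1]+60,u[0]-80:u[0]+80]
    cv2.imwrite(f'pics/p1{n}z.png',cv2.resize(c,None,fx=4,fy=4,interpolation=cv2.INTER_CUBIC)[...,::-1])
E
```

```text
t 11.90 rot [-0.2, 0.0, 0.3] shift [-6.4, 31.1, 24.5] open 39.7 q [-0.93, 0.6, 1.4, 0.39, 1.73, -1.01]
```

View pics/p1topz.png

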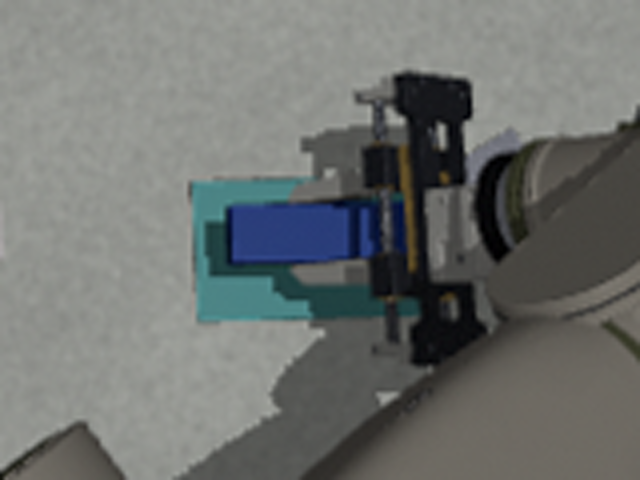

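View pics/p1sidez.png

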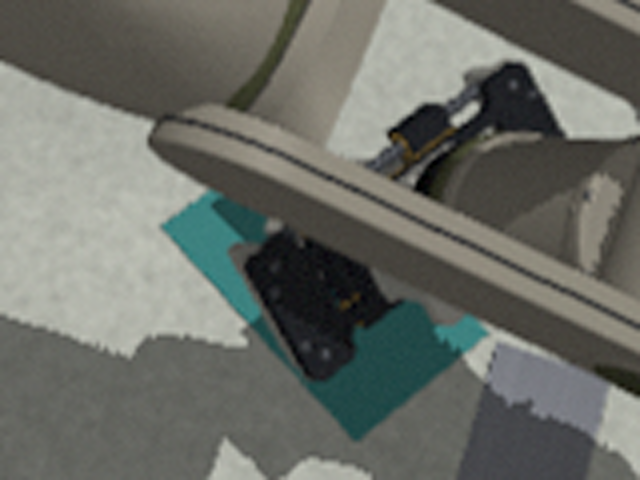

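Call:
arm_command(targets=[[[-0.2,0,0.3],[-6.4,15,5],30],[[-0.2,0,0.3],[-6.4,30,21],30],[[-0.2,0,0.3],[-6.4,30,23],30],[[-0.2,0,0.3],[-6.4,30,23],30]])

```text
t: 12.5
ee_pos: [0.4405, -0.2802, 0.0131]
tcp_rot: [0.939, 0.012, -0.005, -0.343]
contact_force: [-0.2, -0.1, -3.1]
opening: 0.428
```

```bash
python3 - <<'E'
from h import *
go([.4407,-.2811,.0095],rot(1.35,40)); o=manip.get_obs(); print(o['ee_pos'],o['contact_force'])
for n in ['top']:
    im,d,K,M,o=snap('p2'+n,n)
    u=proj([.441,-.2915,.04],K,M)[0].astype(int); c=im[u[1]-60:u[1]+60,u[0]-80:u[0]+80]
    cv2.imwrite(f'pics/p2{n}z.png',cv2.resize(c,None,fx=4,fy=4,interpolation=cv2.INTER_CUBIC)[...,::-1])
E
```

```text
t 12.50 rot [-0.1, 0.1, 0.1] shift [0.2, 3.0, 2.1] open 39.8 q [-0.94, 0.65, 1.4, 0.38, 1.69, -1.04]
[ 0.44049579 -0.28017254  0.01307353] [-0.16380112 -0.06849826 -3.05004752]
```

View pics/p2topz.png

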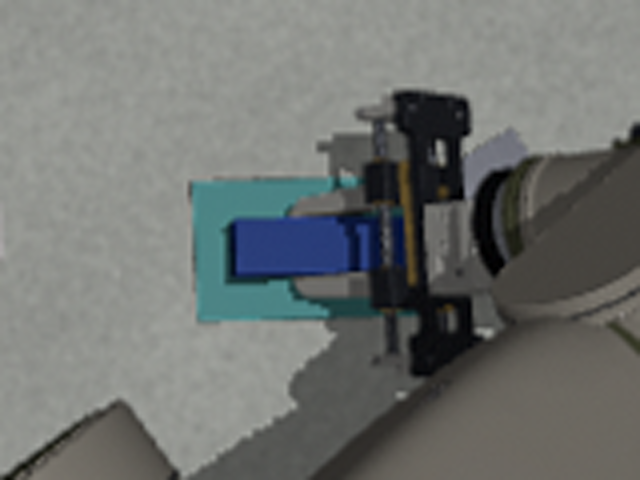

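Call:
arm_command(targets=[[[0,0,0],[0,1.4,1.7],30],[[0,0,0],[0,2.1,2.5],30],[[0,0,0],[0,2.1,2.5],30]])

```text
t: 12.92
ee_pos: [0.4408, -0.2812, 0.0107]
tcp_rot: [0.94, 0.012, -0.004, -0.342]
contact_force: [-0.5, -0.1, -0.1]
opening: 0.427
```

Call:
arm_command(targets=[[[0,0,0],[0,0.3,0.4],30],[[0,0,0],[0,0.3,0.4],70],[[0,0,0],[0,0.3,0.4],70],[[0,0,0],[0,0.3,0.4],70],[[0,0,0],[0,0.3,0.4],70]])

```text
t: 13.55
ee_pos: [0.4407, -0.2809, 0.0099]
tcp_rot: [0.94, 0.012, -0.004, -0.342]
contact_force: [-0.0, -0.6, -0.2]
opening: 0.743
```

```bash
python3 - <<'E'
from h import *
go([.4407,-.33,.10],rot(1.35,40)); o=manip.get_obs(); print(o['ee_pos'],o['contact_force'])
E
```

```text
t 13.55 rot [-0.0, 0.1, 0.1] shift [-1.2, -20.4, -100.6] open 69.1 q [-0.94, 0.66, 1.4, 0.38, 1.68, -1.04]
[ 0.4407002  -0.2809464   0.00987837] [-0.02568528 -0.61277079 -0.22831296]
```

Call:
arm_command(targets=[[[0,0,0],[0,0,-25],75],[[0,0,0],[0,0,-75],93],[[0,0,0],[0,-20,-130],93],[[0,0,0],[0,-60,-160],93],[[0,0,0],[0,-70,-160],93]])

```text
t: 14.18
ee_pos: [0.4432, -0.3319, 0.1817]
tcp_rot: [0.941, 0.013, -0.002, -0.339]
contact_force: [-0.2, 0.1, -0.0]
opening: 0.999
```

```bash
python3 - <<'E'
from h import *
im,d,K,M,o=snap('w11')
im,d,K,M=load('w10'); C=cloud(d,K,M)
m=(np.abs(C[...,2]-.033)<.004)&(C[...,0]<.55)&(C[...,1]<.1)&(C[...,1]>-.1)&(im[...,0]>140)
k,l,st,_=cv2.connectedComponentsWithStats(m.astype(np.uint8)); i=1+np.argmax(st[1:,4]); P=C[l==i]
print(st[i],cv2.minAreaRect((P[:,:2]*1e3).astype(np.float32)),np.median(P[:,2]))
v,u=np.nonzero(l==i); P=ray(np.c_[u,v],K,M,.033); print(cv2.minAreaRect((P[:,:2]*1e3).astype(np.float32)))
im,d,K,M,o=snap('p3','top'); 
u=proj([.441,-.2915,.04],K,M)[0].astype(int); c=im[u[1]-60:u[1]+60,u[0]-80:u[0]+80]
cv2.imwrite(f'pics/p3z.png',cv2.resize(c,None,fx=4,fy=4,interpolation=cv2.INTER_CUBIC)[...,::-1])
E
```

```text
[ 190   29   77  132 7490] ((449.0815734863281, -9.414276123046875), (40.50078582763672, 121.63338470458984), 1.7314283847808838) 0.032940329581824745
((449.2762451171875, -10.45174789428711), (40.026611328125, 121.28903198242188), 1.5986905097961426)
```

View pics/w11.png

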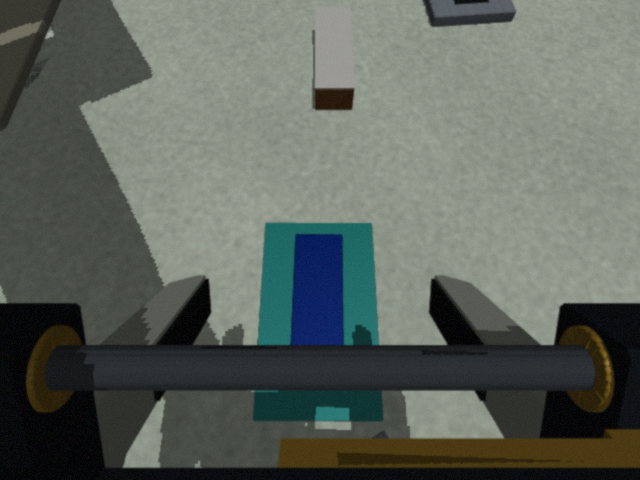

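View pics/p3z.png

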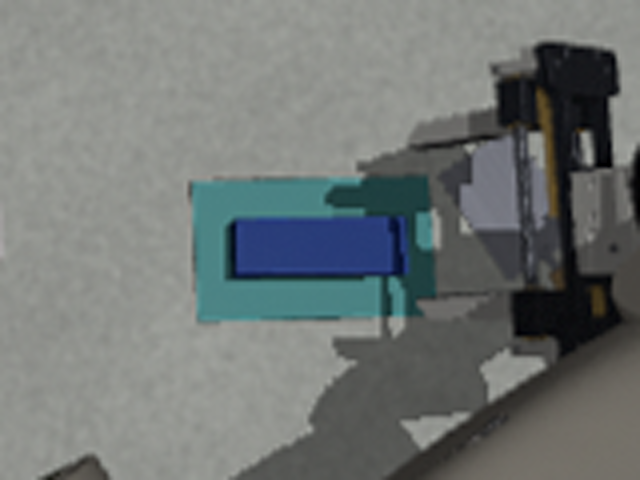

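```bash
cat >> h.py <<'E'
def back(p,r,b): return np.array(p)-r.as_matrix()[:,2]*b/1e3
E
python3 - <<'E'
from h import *
r=rot(1.6,40); p=[.4501,-.0428,.010]
go(back(p,r,110),r)
E
```

```text
t 14.28 rot [0.1, -0.1, 0.0] shift [15.4, -111.9, 203.2] open 92.9 q [-0.98, 0.55, 1.21, 0.38, 1.97, -0.96]
```

Call:
arm_command(targets=[[[0,0,0],[5,-55,50],93],[[0,0,0],[10,-90,110],93],[[0,0,0],[15,-112,160],93],[[0,0,0],[15,-112,203],93],[[0,0,0],[15,-112,203],93]])

```text
t: 14.9
ee_pos: [0.4476, -0.1085, 0.0896]
tcp_rot: [0.938, 0.012, -0.008, -0.345]
contact_force: [-0.8, -0.5, -0.0]
opening: 1.001
```

Call:
arm_command(targets=[[[0,0,0],[0,0,0],93]])

```text
t: 15.02
ee_pos: [0.4509, -0.1135, 0.0934]
tcp_rot: [0.939, 0.012, -0.005, -0.343]
contact_force: [0.2, -0.8, 0.0]
opening: 1.003
```

```bash
python3 - <<'E'
from h import *
im,d,K,M,o=snap('w12')
C=cloud(d,K,M)
m=(np.abs(C[...,2]-.033)<.005)&(C[...,0]<.55)&(C[...,1]<.1)&(C[...,1]>-.1)&(im[...,0]>140)
k,l,st,_=cv2.connectedComponentsWithStats(m.astype(np.uint8)); i=1+np.argmax(st[1:,4]); 
v,u=np.nonzero(l==i); P=ray(np.c_[u,v],K,M,.033); print(cv2.minAreaRect((P[:,:2]*1e3).astype(np.float32)))
r=rot(1.6,40); p=[.4501,-.0428,.010]
go(p,r)
E
```

```text
((449.16571044921875, -9.317054748535156), (39.757259368896484, 119.03224182128906), 1.7272213697433472)
t 15.07 rot [0.0, -0.1, -0.1] shift [0.4, -0.9, 110.4] open 92.9 q [-0.75, 0.28, 1.73, 0.48, 1.66, -0.86]
```

View pics/w12.png

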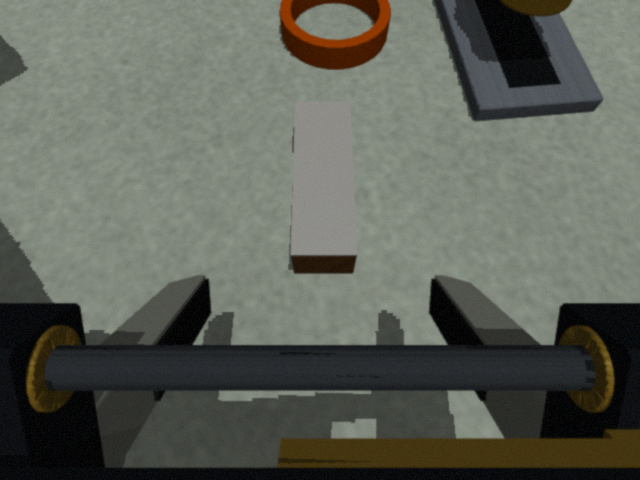

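Call:
arm_command(targets=[[[0,0,0],[0.4,-0.9,50],93],[[0,0,0],[0.4,-0.9,90],93],[[0,0,0],[0.4,-0.9,110],93],[[0,0,0],[0.4,-0.9,110],93],[[0,0,0],[0.4,-0.9,110],50]], squeeze=30)

```text
t: 15.7
ee_pos: [0.4512, -0.0439, 0.0115]
tcp_rot: [0.94, 0.012, -0.003, -0.341]
contact_force: [-0.4, 0.2, -0.4]
opening: 0.934
```

```bash
python3 - <<'E'
from h import *
r=rot(1.6,40); p=[.4501,-.0428,.010]
go(p,r); print(manip.get_obs()['contact_force'])
E
```

```text
t 15.70 rot [0.1, -0.2, -0.0] shift [-1.1, 0.1, 1.9] open 86.9 q [-0.65, 0.32, 1.86, 0.53, 1.46, -0.88]
[-0.36400391  0.23378096 -0.39852459]
```

Call:
arm_command(targets=[[[0,0,0],[0,0,0],30],[[0,0,0],[0,0,0],30],[[0,0,0],[0,0,0],30],[[0,0,0],[0,0,0],30],[[0,0,0],[0,0,0],30]])

```text
t: 16.32
ee_pos: [0.45, -0.0422, 0.0104]
tcp_rot: [0.94, 0.012, -0.004, -0.342]
contact_force: [0.2, 0.3, 0.3]
opening: 0.434
```

Call:
arm_command(targets=[[[0,0,0],[0,0,0],30],[[0,0,0],[0,0,0],30]], squeeze=40)

```text
t: 16.58
ee_pos: [0.45, -0.0422, 0.0104]
tcp_rot: [0.94, 0.012, -0.004, -0.342]
contact_force: [-0.1, 0.3, 0.1]
opening: 0.426
```

```bash
python3 - <<'E'
from h import *
r=rot(1.6,40); p=[.4501,-.0428,.010]
im,d,K,M,o=snap('w13')
print(o['ee_pos'])
go(p,r); print(manip.get_obs()['contact_force'])
E
```

```text
[ 0.44995119 -0.04220734  0.01035327]
t 16.62 rot [-0.0, -0.1, -0.1] shift [0.1, 0.7, -0.1] open 39.7 q [-0.65, 0.32, 1.86, 0.53, 1.46, -0.88]
[ 0.50346723 -1.04327127 -0.35455038]
```

View pics/w13.png

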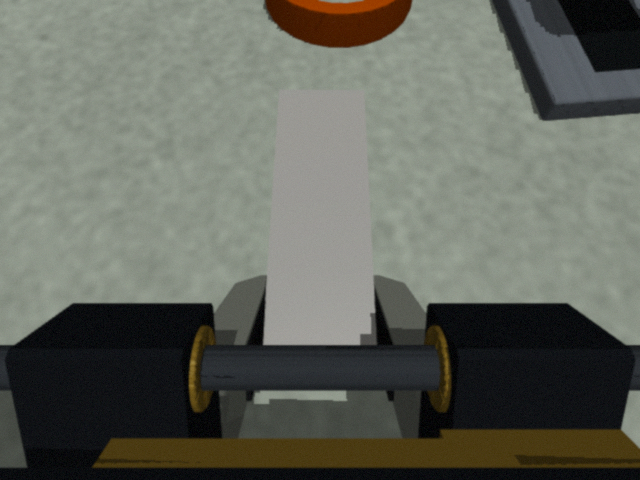

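```bash
python3 - <<'E'
from h import *
im,d,K,M=load('w13'); print(ray([[279,90],[363,90]],K,M,.033))
go([.45,-.0422,.07],rot(1.6,40))
go(s2w(-175,0,70),rot(A-90,40))
E
```

```text
[[0.42751968 0.0495986  0.033     ]
 [0.46692449 0.05063102 0.033     ]]
t 16.62 rot [-0.0, -0.1, -0.1] shift [0.1, -38.4, -45.7] open 39.7 q [-0.65, 0.32, 1.86, 0.53, 1.46, -0.88]
t 16.62 rot [-0.0, -3.8, -4.5] shift [180.2, -47.3, -38.0] open 39.7 q [-0.65, 0.32, 1.86, 0.53, 1.46, -0.88]
```

Call:
arm_command(targets=[[[0,0,0],[0,-18,-22],30],[[0,0,0],[0,-38.4,-45.7],30],[[0,-1,-1.2],[50,-42,-44],30],[[0,-2,-2.5],[100,-44,-42],30],[[0,-3.8,-4.5],[150,-46,-40],30]])

```text
t: 17.25
ee_pos: [0.6008, -0.0288, 0.0705]
tcp_rot: [0.938, 0.061, -0.022, -0.341]
contact_force: [0.4, -1.1, -0.7]
opening: 0.43
```

```bash
python3 - <<'E'
from h import *
im,d,K,M,o=snap('w14')
print(o['ee_pos'],o['contact_force'])
go(s2w(-175,0,60),rot(A-90,40))
E
```

```text
[ 0.60079162 -0.02876505  0.07049356] [ 0.40473391 -1.07928948 -0.6658242 ]
t 17.30 rot [-0.0, 0.0, 0.2] shift [23.9, 7.2, 6.1] open 39.8 q [-0.47, 0.58, 1.39, 0.56, 1.61, -0.71]
```

View pics/w14.png

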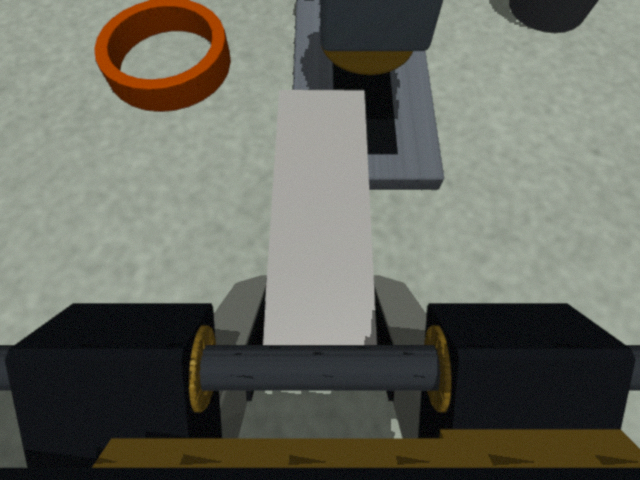

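Call:
arm_command(targets=[[[0,0,0.2],[24,7.2,6],30],[[0,0,0.2],[24,7.2,6],30],[[0,0,0.2],[24,7.2,6],30]])

```text
t: 17.68
ee_pos: [0.6227, -0.0273, 0.0611]
tcp_rot: [0.938, 0.059, -0.023, -0.342]
contact_force: [0.7, -0.9, -1.8]
opening: 0.428
```

```bash
python3 - <<'E'
from h import *
im,d,K,M,o=snap('w15')
print(w2s(o['ee_pos']),o['contact_force'])
go(s2w(-150,0,30),rot(A-90,40))
plate('w15')
E
```

```text
[[-175.65001958    7.17288715   61.10274347]] [ 0.71682924 -0.92327618 -1.83085458]
t 17.73 rot [-0.0, 0.0, -0.2] shift [7.1, 0.4, 40.7] open 40.0 q [-0.46, 0.63, 1.33, 0.56, 1.61, -0.69]
w15 lo 45 slope deg 0.04 y0 -49.1
w15 hi 45 slope deg -0.02 y0 49.5
front slope 0.07 x0 -83.8
```

View pics/w15.png

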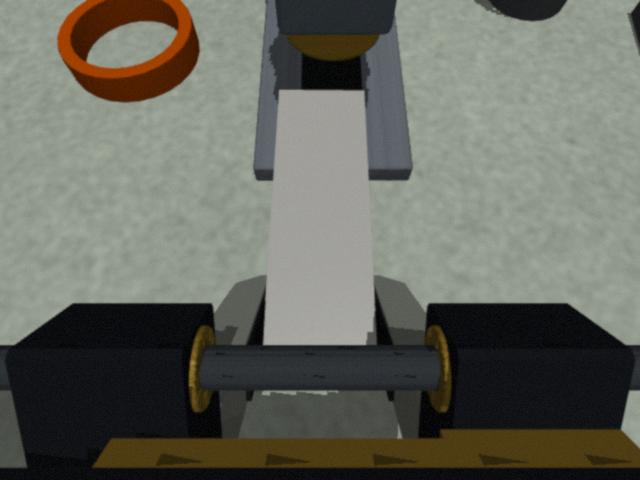

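Call:
arm_command(targets=[[[0,0,0],[7,0,0],30],[[0,0,0],[7,0.4,25],30],[[0,0,0],[7,0.4,40],30],[[0,0,0],[7,0.4,40],30]])

```text
t: 18.23
ee_pos: [0.6261, -0.0002, 0.0295]
tcp_rot: [0.938, 0.059, -0.024, -0.342]
contact_force: [-0.2, -0.0, -1.5]
opening: 0.428
```

```bash
python3 - <<'E'
from h import *
im,d,K,M,o=snap('w16')
print(w2s(o['ee_pos']),o['contact_force'])
go(s2w(-140,0,26),rot(A-90,40))
plate('w16')
E
```

```text
[[-149.22933341    0.34008979   29.52578517]] [-0.18414539 -0.00576699 -1.53192194]
t 18.27 rot [-0.0, 0.1, -0.2] shift [-0.3, -4.9, 9.7] open 39.8 q [-0.42, 0.66, 1.36, 0.58, 1.55, -0.69]
w16 lo 45 slope deg 0.09 y0 -49.2
w16 hi 45 slope deg 0.0 y0 49.4
front slope 0.17 x0 -83.8
```

View pics/w16.png

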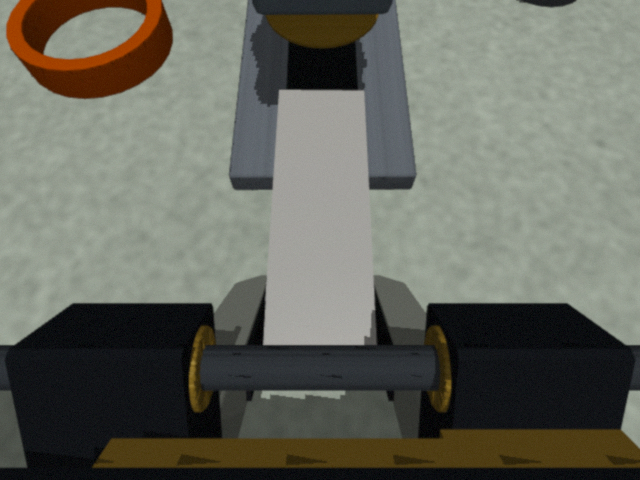

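Call:
arm_command(targets=[[[0,0.1,-0.2],[-0.3,-2.5,5],30],[[0,0.1,-0.2],[-0.3,-4.6,10],30],[[0,0.1,-0.2],[-0.3,-4.6,10],30]])

```text
t: 18.65
ee_pos: [0.6255, 0.0089, 0.0257]
tcp_rot: [0.938, 0.06, -0.021, -0.342]
contact_force: [0.3, 0.4, -1.4]
opening: 0.43
```

```bash
python3 - <<'E'
from h import *
o=manip.get_obs()
print(w2s(o['ee_pos']),o['contact_force'],o['wrist_torque'])
go(s2w(-100,0,25.5),rot(A-90,40))
E
```

```text
[[-140.07361664   -0.27783995   25.73229045]] [ 0.25272561  0.41137692 -1.43318903] [-0.59726581  0.00522304  0.02348067]
t 18.65 rot [-0.0, -0.1, 0.0] shift [-0.3, -30.5, 25.9] open 40.0 q [-0.41, 0.65, 1.37, 0.58, 1.53, -0.69]
```

Call:
arm_command(targets=[[[0,0,0],[-0.2,-7.5,6.7],30],[[0,0,0],[-0.2,-15.1,13],30],[[0,0,0],[-0.2,-22.8,19.4],30],[[0,0,0],[-0.2,-30.5,25.9],30],[[0,0,0],[-0.2,-30.5,25.9],30]])

```text
t: 19.27
ee_pos: [0.6208, 0.0487, 0.0258]
tcp_rot: [0.938, 0.06, -0.021, -0.341]
contact_force: [1.7, -0.1, -2.9]
opening: 0.425
```

```bash
python3 - <<'E'
from h import *
im,d,K,M,o=snap('w17')
print(w2s(o['ee_pos']),o['contact_force'],o['wrist_torque'])
go(s2w(-60,0,25.5),rot(A-90,40))
E
```

```text
[[-99.97227294  -0.69091199  25.84624805]] [ 1.66911498 -0.13375018 -2.86913083] [-0.82293331 -0.29164844 -0.4431338 ]
t 19.32 rot [0.0, -0.1, 0.0] shift [-0.6, -30.5, 25.9] open 39.6 q [-0.36, 0.61, 1.43, 0.61, 1.49, -0.66]
```

View pics/w17.png

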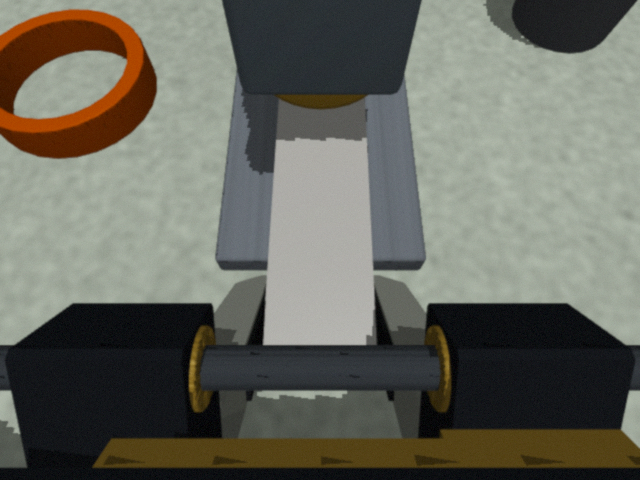

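Call:
arm_command(targets=[[[0,0,0],[-0.3,-7.6,6.5],30],[[0,0,0],[-0.5,-17,14.6],30],[[0,0,0],[-0.5,-28,24],30],[[0,0,0],[-0.5,-38,32.5],30],[[0,0,0],[-0.5,-38,32.5],30]])

```text
t: 19.95
ee_pos: [0.6132, 0.0994, 0.0254]
tcp_rot: [0.937, 0.061, -0.021, -0.342]
contact_force: [0.9, 4.1, -1.8]
opening: 0.429
```

```bash
python3 - <<'E'
from h import *
im,d,K,M,o=snap('w18')
print(w2s(o['ee_pos']),o['contact_force'],o['wrist_torque'])
go(s2w(-32.5,0,25.5),rot(A-90,40))
plate('w18')
E
```

```text
[[-48.77925046   0.32817416  25.41944422]] [ 0.90628897  4.08152085 -1.82069463] [-0.0299168  -0.1368132  -0.38655848]
t 20.00 rot [-0.1, -0.1, 0.1] shift [0.4, -12.6, 10.5] open 39.7 q [-0.29, 0.57, 1.49, 0.63, 1.44, -0.63]
w18 lo 21 slope deg 21.36 y0 -35.0
w18 hi 21 slope deg 0.31 y0 49.5
```

View pics/w18.png

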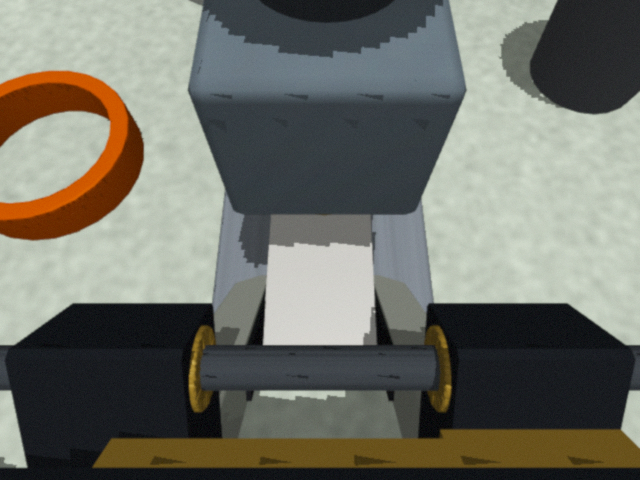

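```bash
python3 - <<'E'
from h import *
im,d,K,M=load('w18')
im2=cv2.resize(im[200:350,200:450],None,fx=3.2,fy=3.2,interpolation=cv2.INTER_CUBIC); cv2.imwrite('pics/w18z.png',im2[...,::-1])
C=cloud(d,K,M); s=w2s(C.reshape(-1,3)).reshape(480,640,3)
for v in (225,240,255,270):
    r=s[v]; 
    p=np.where(np.abs(r[:,2]-15)<5)[0]; b=np.where(np.abs(r[:,2]-48)<5)[0]
    p=p[(p>180)&(p<460)]; b=b[(b>240)&(b<400)]
    pl=w2s(ray([[p[0]-.5,v],[p[-1]+.5,v]],K,M,.015)); bl=w2s(ray([[b[0]-.5,v],[b[-1]+.5,v]],K,M,.048))
    print(v,p[0],p[-1],b[0],b[-1],'plate',pl[:,:2].round(1).tolist(),'blk',bl[:,:2].round(1).tolist())
E
```

```text
225 221 424 270 370 plate [[-10.6, 49.4], [-10.5, -49.5]] blk [[-27.3, 21.2], [-27.3, -18.8]]
240 219 425 269 371 plate [[-18.6, 49.5], [-18.5, -49.2]] blk [[-33.9, 21.3], [-33.9, -18.9]]
255 217 427 268 371 plate [[-26.3, 49.7], [-26.3, -49.3]] blk [[-40.2, 21.3], [-40.2, -18.6]]
270 216 429 267 372 plate [[-33.8, 49.3], [-33.8, -49.3]] blk [[-46.4, 21.4], [-46.4, -18.6]]
```

View pics/w18z.png

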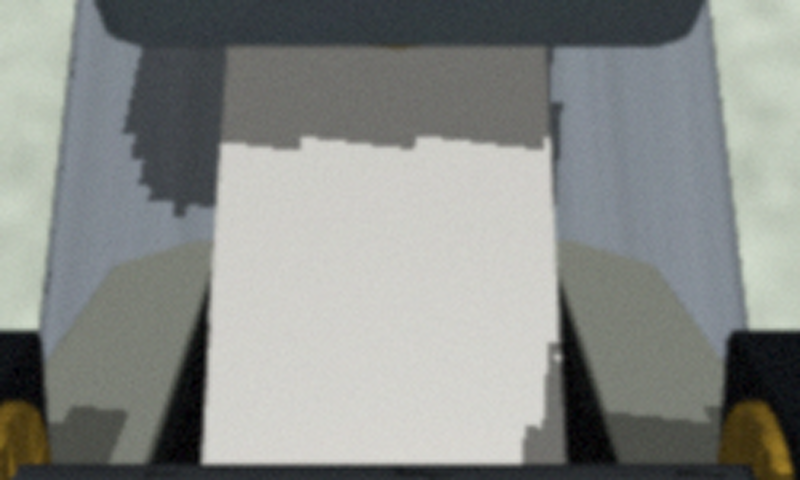

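Call:
arm_command(targets=[[[0,0,0],[0.8,-4,3.4],30],[[0,0,0],[0.8,-8.5,7.1],30],[[0,0,0],[0.8,-12.5,10.5],30],[[0,0,0],[0.8,-12.5,10.5],30]])

```text
t: 20.5
ee_pos: [0.6128, 0.1134, 0.0254]
tcp_rot: [0.938, 0.06, -0.021, -0.341]
contact_force: [1.9, -3.0, 2.0]
opening: 0.428
```

```bash
python3 - <<'E'
from h import *
im,d,K,M,o=snap('w19')
print(w2s(o['ee_pos']),o['contact_force'],o['wrist_torque'])
go(s2w(-32.5,0,25.5),rot(A-90,40))
C=cloud(d,K,M); s=w2s(C.reshape(-1,3)).reshape(480,640,3)
for v in (260,270,280):
    r=s[v]; 
    p=np.where(np.abs(r[:,2]-15)<5)[0]; b=np.where(np.abs(r[:,2]-48)<5)[0]
    p=p[(p>180)&(p<460)]; b=b[(b>240)&(b<400)]
    pl=w2s(ray([[p[0]-.5,v],[p[-1]+.5,v]],K,M,.015)); bl=w2s(ray([[b[0]-.5,v],[b[-1]+.5,v]],K,M,.048))
    print(v,p[0],p[-1],b[0],b[-1],'plate',pl[:,:2].round(1).tolist(),'blk',bl[:,:2].round(1).tolist())
E
```

```text
[[-34.79146752  -1.07913542  25.41100655]] [ 1.92971744 -2.98157862  1.97442742] [-0.5503262  -0.10648019 -0.1549917 ]
t 20.55 rot [0.0, -0.2, 0.0] shift [-1.1, -1.8, 1.4] open 39.8 q [-0.27, 0.56, 1.51, 0.64, 1.43, -0.61]
260 214 425 268 372 plate [[-14.8, 49.3], [-14.9, -49.5]] blk [[-28.3, 19.8], [-28.3, -20.2]]
270 212 426 267 372 plate [[-19.8, 49.7], [-19.9, -49.4]] blk [[-32.3, 20.0], [-32.4, -20.0]]
280 211 427 267 373 plate [[-24.7, 49.6], [-24.7, -49.3]] blk [[-36.3, 19.8], [-36.3, -20.2]]
```

View pics/w19.png

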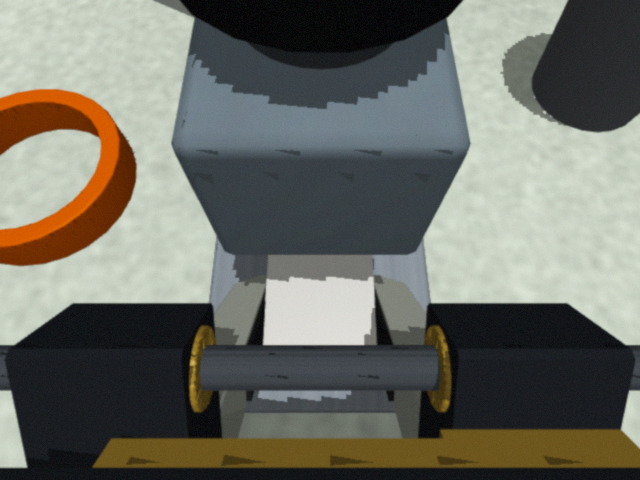

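Call:
arm_command(targets=[[[0,0,0],[0,-1.5,1.3],30],[[0,0,0],[0,-1.5,1.3],30],[[0,0,0],[0,-1.5,1.3],75],[[0,0,0],[0,-1.5,1.3],75],[[0,0,0],[0,-1.5,1.3],75]])

```text
t: 21.18
ee_pos: [0.6117, 0.1163, 0.0248]
tcp_rot: [0.938, 0.06, -0.021, -0.342]
contact_force: [-0.1, 1.1, -1.2]
opening: 0.7
```

Call:
arm_command(targets=[[[0,0,0],[0,0,0],90],[[0,0,0],[0,3,-30],90],[[0,0,0],[0,5,-75],93],[[0,0,0],[0,5,-125],93],[[0,0,0],[0,5,-130],93]])

```text
t: 21.8
ee_pos: [0.6256, 0.0266, 0.125]
tcp_rot: [0.938, 0.06, -0.018, -0.34]
contact_force: [-0.6, 0.0, -0.5]
opening: 1.0
```

Call:
arm_command(targets=[[[0,0,0],[0,0,0],93],[[0,0,0],[0,0,0],93]])

```text
t: 22.05
ee_pos: [0.6218, 0.0305, 0.1197]
tcp_rot: [0.937, 0.06, -0.023, -0.342]
contact_force: [0.5, 0.7, -0.0]
opening: 0.998
```

```bash
python3 - <<'E'
from h import *
im,d,K,M,o=snap('w20')
print(w2s(o['ee_pos']),o['contact_force'],o['wrist_torque'])
go(s2w(-32.5,0,25.5),rot(A-90,40))
plate('w20')
cv2.imwrite('pics/w20z.png',cv2.resize(im[150:300,220:410],None,fx=4,fy=4,interpolation=cv2.INTER_CUBIC)[...,::-1])
E
```

```text
[[-118.19494852    0.62941361  119.73413079]] [ 0.47324835  0.66772455 -0.04045709] [-0.39663432  0.01068467  0.02533535]
t 22.10 rot [-0.1, 0.1, -0.0] shift [0.7, -4.8, 127.2] open 93.1 q [-0.39, 0.51, 1.39, 0.6, 1.63, -0.6]
w20 lo 42 slope deg 0.03 y0 -49.2
w20 hi 42 slope deg 0.0 y0 49.5
front slope 0.05 x0 -81.8
```

View pics/w20.png

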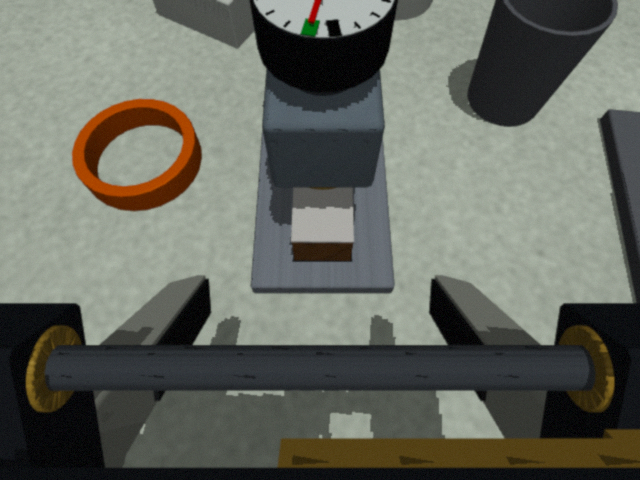

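View pics/w20z.png

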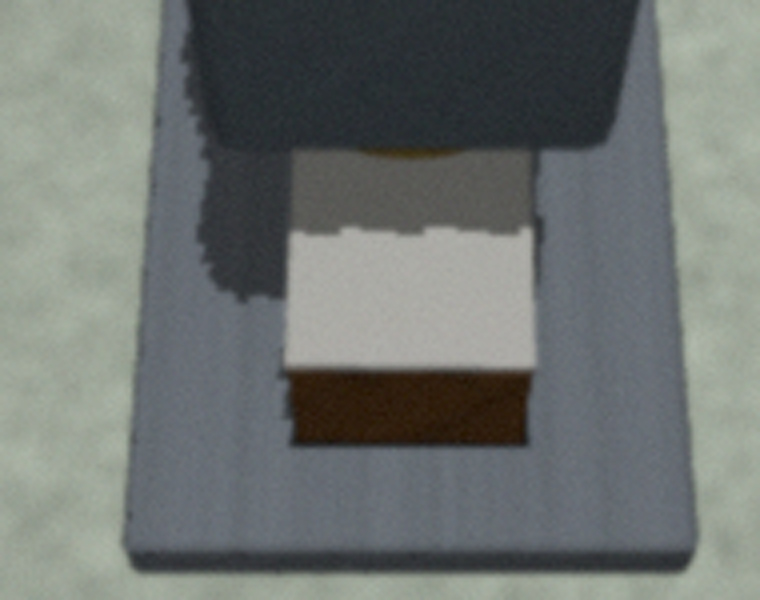

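```bash
python3 - <<'E'
from h import *
im,d,K,M=load('w20')
f=lambda x,y:[220+x/4-.4,150+y/4-.4]
print('top end',w2s(ray([f(285,368),f(536,369)],K,M,.048)).round(1).tolist())
print('bot end',w2s(ray([f(293,444),f(527,446)],K,M,.015)).round(1).tolist())
print('plate front',w2s(ray([f(124,549),f(695,552)],K,M,.015)).round(1).tolist())
print('top sides',w2s(ray([f(292,170),f(531,170)],K,M,.048)).round(1).tolist())
E
```

```text
top end [[-60.6, 20.1, 48.0], [-60.8, -19.8, 48.0]]
bot end [[-60.2, 20.8, 15.0], [-60.6, -20.6, 15.0]]
plate front [[-79.6, 49.3, 15.0], [-80.2, -48.8, 15.0]]
top sides [[-23.8, 20.0, 48.0], [-23.9, -20.3, 48.0]]
```

```bash
python3 - <<'E'
from h import *
go(s2w(-80,0,270),rot(A-90,15))
E
```

```text
t 22.10 rot [-25.1, 0.1, -0.0] shift [0.5, -125.9, -90.4] open 93.1 q [-0.39, 0.51, 1.39, 0.6, 1.63, -0.6]
```

Call:
arm_command(targets=[[[0,0,0],[0,-30,-36],93],[[0,0,0],[0,-64,-77],93],[[-8,0,0],[0,-96,-100],93],[[-17,0,0],[0,-120,-95],93],[[-25,0,0],[0,-126,-90],93]])

```text
t: 22.72
ee_pos: [0.6183, 0.0691, 0.2733]
tcp_rot: [0.99, 0.064, -0.006, -0.128]
contact_force: [0.2, -0.3, -0.5]
opening: 0.995
```

Call:
arm_command(targets=[[[0,0,0],[0,0,0],93],[[0,0,0],[0,0,0],93]])

```text
t: 22.98
ee_pos: [0.6171, 0.0681, 0.2698]
tcp_rot: [0.989, 0.064, -0.009, -0.131]
contact_force: [-0.0, 0.0, -0.3]
opening: 1.002
```

```bash
python3 - <<'E'
from h import *
im,d,K,M,o=snap('w21'); dial('w21')
cv2.imwrite('pics/w21z.png',cv2.resize(im[100:320,220:420],None,fx=2.7,fy=2.7,interpolation=cv2.INTER_CUBIC)[...,::-1])
t,*_=snap('t21','top'); a=cv2.imread('pics/top0.png'); b=t[...,::-1]
df=cv2.absdiff(a,b).max(2); cv2.imwrite('pics/t21c.png',np.vstack([b[120:400],cv2.cvtColor(((df>35)*255).astype(np.uint8),cv2.COLOR_GRAY2BGR)[120:400]]))
E
```

```text
ctr [607.2 148. ] r 32.1 hub [-0.2  0.1] needle dir 11.3 tip-cen 12.2 vs hub 11.6 zero -8.4 62 24.895422768789526 green 12.1
```

View pics/w21z.png

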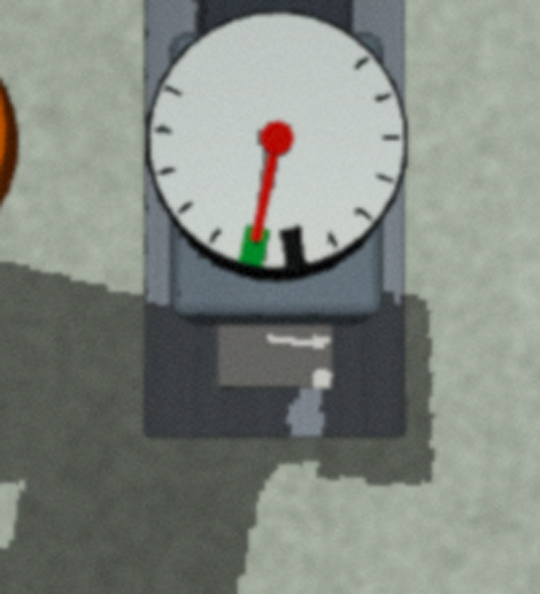

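View pics/t21c.png

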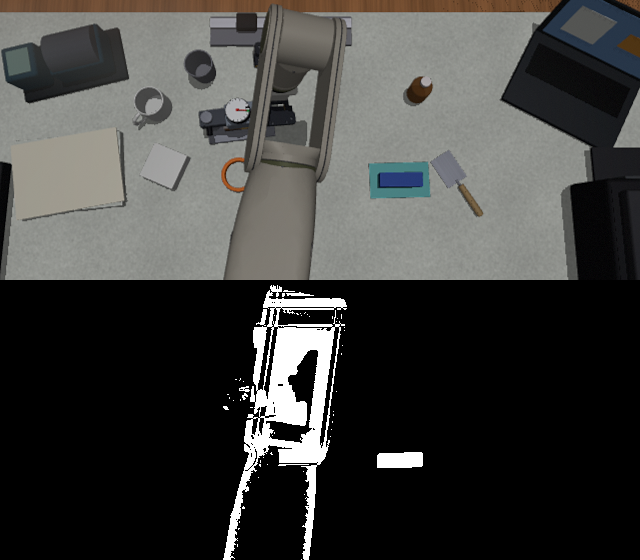

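```bash
python3 - <<'E'
from h import *
im,d,K,M=load('t21'); hsv=cv2.cvtColor(im,cv2.COLOR_RGB2HSV)
m=((hsv[...,0]>105)&(hsv[...,0]<128)&(hsv[...,1]>120)).astype(np.uint8); m[:,:360]=0;m[:,435:]=0;m[:270]=0;m[330:]=0
C=cloud(d,K,M); P=C[m>0]; P=P[P[:,2]>.027]
print(m.sum(),np.median(P[:,2]),cv2.minAreaRect((P[:,:2]*1e3).astype(np.float32)))
import rig; rig.sign_off()
E
```

```text
628 0.034034031478686555 ((407.7433166503906, -195.67306518554688), (69.31293487548828, 322.36328125), 18.947263717651367)
the job is handed in; nothing more can be done
```

The gauge job is finished and handed in at about 23 s of the 72 s allowed. The dial is zeroed on the master, the master lies on its pad, and the photo block is under the foot.

- **Dial:** I gripped the black rim, turned it 45° counter-clockwise and let go. The red needle lay over the black zero mark to within about 1°. With the photo block in, the needle points at the green mark to within about 0.6°, so the zero setting held.
- **Master:** I drew it out and laid it flat on the pad. In the wrist and top pictures it looks centred and lengthwise along the pad.
- **Photo block:** It lies white face up, with its edges within about 1 mm of centred under the foot. The hand has let go and is clear of everything.
- **Other things:** Comparing the top pictures from start and end showed changes only at the gauge, the arm and the pad. The arm hid part of the table, including some of the tape roll, so that part was not checked in the last picture.

One check failed. The script for the final numeric position of the master caught stray blue pixels and gave a meaningless rectangle (322 mm long). The master's centring therefore rests on the pictures and on the hand's position when it let go, not on that number. I had put the hand-in in the same script, so I could not repeat the measurement.

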